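# Load the drying station at the butcher's counter

### The job

Switch the drying blower off at its rocker switch; then, while it is off, hang every dipper by its hook on the drip rail and stand every mincer stomper upright, fully down, in a bore of the drying rack. When all of them hang and stand still, snap the rocker on again. Leave the other things on the counter where they are.

Things in the scene. Friction and masses are not known exactly. Their poses are not given: they have to be found in the camera images.
- rocker (a joint): Rocker of the blower switch: a black see-saw paddle (100 mm long, 48 mm wide) on a grey box. Radians: +0.26 = on (its far end down), -0.26 = off (its near end down). It is over-centre: it takes about 3 N down on the raised end to bring it to level (0), past which it snaps over by itself and stays.
- rocker_far (a point): Point on the top of the rocker, 10 mm from its far end (the box's +x end, away from the robot); about 76 mm above the table when level, about 10 mm higher or lower when over. Down when on. Its z axis is the paddle's normal.
- rocker_near (a point): The same at the rocker's near end, 80 mm from rocker_far. Down when off.
- rail_mid (a point): Middle of the drip rail: a level round steel bar 12 mm in diameter, 340 mm long, along its own y axis, its axis 235 mm above the table, on a post at each end. Fixed, but placed anew each time; the middle 270 mm are clear of the posts.
- rack: Drying rack: grey block 85 x 210 x 50 mm (x, y, z; 1.6 kg, loose on the table, can be shifted) with three bores in a row along its y. Origin: centre of its underside.
- rack_hole0 (a point): Centre of the mouth (50 mm above the rack's underside) of bore 0: 44 mm in diameter with a 3 mm chamfer, 40 mm deep; 67 mm between bores.
- rack_hole1 (a point): Centre of the mouth (50 mm above the rack's underside) of bore 1: 44 mm in diameter with a 3 mm chamfer, 40 mm deep; 67 mm between bores.
- rack_hole2 (a point): Centre of the mouth (50 mm above the rack's underside) of bore 2: 44 mm in diameter with a 3 mm chamfer, 40 mm deep; 67 mm between bores.
- dipper0: Dipper, may be absent (None): aluminium cup 68 mm across, 62 mm high, standing on the table; on its +x side a 10 mm upright strip handle with a hook reaching further to +x. 255 mm tall, 180 g. Origin: centre of the cup's underside, z up. Hold it by the black tab on top of the handle: 22 (x) x 12 (y) x 55 mm high, 40 mm from the cup's axis in +x.
- dipper0_hook (a point): Middle of that dipper's hook, where the rail's axis lies when it hangs: 60 mm from the cup's axis in +x, 185 mm above its underside. The mouth is open downward, 24 mm wide in x (48 to 72 mm), the hook's underside is at 191 mm and its tip ends at 167 mm; 14 mm thick in y.
- dipper1: As dipper0, the same size; may be absent (None). All dippers are off balance: the centre of mass lies about 45 mm to the cup's side of the hook, so when let go on the rail a dipper tips until it hangs about 0.3 rad askew.
- dipper1_hook (a point): Middle of that dipper's hook, where the rail's axis lies when it hangs: 60 mm from the cup's axis in +x, 185 mm above its underside. The mouth is open downward, 24 mm wide in x (48 to 72 mm), the hook's underside is at 191 mm and its tip ends at 167 mm; 14 mm thick in y.
- dipper2: As dipper0, the same size; may be absent (None).
- dipper2_hook (a point): Middle of that dipper's hook, where the rail's axis lies when it hangs: 60 mm from the cup's axis in +x, 185 mm above its underside. The mouth is open downward, 24 mm wide in x (48 to 72 mm), the hook's underside is at 191 mm and its tip ends at 167 mm; 14 mm thick in y.
- stomper0: Mincer stomper, may be absent (None): white plastic pusher standing upright on the table, 150 mm tall, about 160 g. Foot 42 mm in diameter (chamfered to 36 mm at the bottom) up to 92 mm, above 100 mm a round grip 30 mm in diameter. Origin: centre of its underside, z up.
- stomper1: As stomper0, the same size; may be absent (None).
- stomper2: As stomper0, the same size; may be absent (None).
- jar0: Bystander: a jar, to be left where it is.
- weight: Bystander: a small brass weight, to be left where it is.
- knife: Bystander: a knife with a yellow handle, to be left where it is.
- bowl: Bystander: a white bowl, to be left where it is.
- tray: Bystander: a black plastic tray, to be left where it is.
- spool: Bystander: a spool, to be left where it is.
- jar1: Bystander: a bigger jar, to be left where it is.
Mind the look-alikes: they are no part of the job. What is shaped like the stomper2 but brown or pink is not meant.

How it is judged:
By the outcome, as a careful person would: the job done as asked, in the order asked, and still so for the second after the job is handed in, with the robot touching nothing.
Of dipper0, dipper1, dipper2 only 2 to 3 are there at a start; the rules pass over those that are not, and their reading is None.
Of stomper0, stomper1, stomper2 only 2 to 3 are there at a start; the rules pass over those that are not, and their reading is None.
At some moment in a run one of rack may be knocked a few centimetres aside while the robot is not near it.
Once in a run the grip may slacken for a moment while it holds something.
It also fails if it takes over 210 s, if anything falls off the work surface, if the arm or the gripper's body presses on something with over 40 N, if the wrist force passes 120 N, or if a joint passes its speed limit or range.

### The arm

A 7-joint arm with a two-finger parallel gripper is mounted at the origin on the work surface. World frame = base frame: x ahead of the robot, y to its left, z up, the work surface at z = 0. Lengths are in m, angles in rad, forces in N, time in s.
With the tool pointing down it reaches from about 0.425 to 0.925 m from the base axis. Payload 6.8 kg.
Tool frame: the origin (TCP) lies between the finger pads; the fingertips stand 17 mm ahead of it and the grasp point (between the pads) lies 2 mm behind it; x points along the fingers, y is the direction in which the jaws open and shut, and the axes are right-handed (so a half turn about x gives the same grasp; the last joint's range is limited). The gripper opens to 85 mm and grips with 20 to 120 N. Pads are 22 mm wide; open, the fingers measure 114 mm over their backs; the gripper's body (76 mm by 85 mm) begins 54 mm behind the grasp point. The pads swing forward as they close: fully open they stand 13 mm farther back than shut.
Start: joints at [1.176, 0.477, 0.022, 1.555, -0.011, 1.109, -0.083], TCP at [0.191, -0.647, 0.223] pointing down, gripper open.
Joint ranges: [-2.96, 2.96], [-0.34, 2.1], [-1.41, 1.46], [0.24, 2.44], [-1.37, 4.51], [0.17, 1.92], [-2.96, 2.96]. Speed limits (rad/s): [2.39, 2.39, 3.14, 3.14, 3.14, 3.14, 3.14].

### API

Orientations are given as a rotation vector (axis times angle).
In Python, from bench import r gives the robot as it stands. The module is installed in compiled form; this text tells all that it offers.
- The arm moves only by the tool apply_moves, never from a script. Its argument "increments" is text: rows parted by semicolons, each of 7 numbers parted by spaces: the finger opening in mm, from 0 to 85.4, then the shift along the tool's x, y, z normalised to -1 to 1, where 1 is 100 cm, then the turn, a rotation vector about the tool's x, y, z normalised to -1 to 1, where 1 is 0.12 rad. In form: gripper x y z wx wy wz; .... A call has exactly 8 rows; each row shifts and turns the commanded pose from where the row before left it, along the tool's axes as they then stand; what a row does not reach is not made up. A row lasts 1/10 s, in which the tool goes at most 50 mm and 8.59 degrees, less where a joint would pass 70% of its speed; a pose out of reach is approached as far as the arm can. A call with a number of a shift or a turn outside -1 to 1 is refused whole. A call with a gripper value outside its range is refused whole. The fingers move at their own pace and stop on an object; "squeeze" is the grip in N (left out, the last holds). Time passes only in rows, so rows that do not move let the fingers close, or fill a call up. It gives the time, the measured TCP pose, the force and the opening at its end, in the units of the state.
- r.get_obs(): the state, without advancing time (a new reading comes with each control period).
- r.grab_frame(name): name is "side" or "top" or "wrist"; returns a dict with "color" (384x512x3 uint8, blue, green, red), "fx", "fy", "cx", "cy" (pixels), "origin" and "orientation" of the camera in the world. Camera axes: x right, y up, looking along -z (the intrinsics and any distortion apply to the point x, -y, -z); pixel columns grow to the right and rows downward; lengths in m; the calibration is good to about 2 mm. A picture is of the moment at which its call begins. There is no depth.
- r.hand_in(): hands the job in, once; it reports no verdict.
The state is a dict: "clock": time; "joints": joint angles; "qvel": joint speeds; "tau": joint torques, N m; "tcp_pos": TCP position; "orientation": TCP orientation; "contact_force": force on the tool from outside, world axes, zero at the start; "moment": the same for the moment, N m; "grip_width": finger opening in m.
Only numpy, scipy, OpenCV 4.12 (cv2) and the standard library are available. Lean on these libraries where they do the work, as an engineer would, in place of code of your own. Each camera call takes 0.05 s, during which the arm holds its last target. There are 200 camera calls.

## Working session

There is one attempt and no reset: what is moved stays moved. The work goes in short steps, Python scripts to look and compute and a tool call to move; the robot and the scene stay as the last step left them, time stands still between calls to the robot, and variables do not carry over. Pictures are saved under pics/ and viewed, about 12 in all and at most 16, crops included, and the job is handed in when it is done.

Besides the shell and the picture viewer there is one more tool, called after ">>>" as name(argument=value, ...) on one line, values as JSON. apply_moves: Moves the arm, as the interface text tells. Scaled input: -1 to 1 covers 100 cm each way for a shift and 0.12 rad each way for a turn. Its arguments: {"type":"object","properties":{"increments":{"type":"string"},"squeeze":{"type":"number"}},"required":["increments"]}

```bash
mkdir -p pics
cat > h.py <<'E'
import numpy as np, cv2, json
from scipy.spatial.transform import Rotation as R
from bench import r
def grab(n,f=None):
    d=r.grab_frame(n)
    if f: cv2.imwrite('pics/'+f,d['color'])
    return d
def rot(o):
    o=np.array(o,float); return R.from_rotvec(o).as_matrix() if o.size==3 else o.reshape(3,3)
def ray(d,u,v):
    c=np.array([(u-d['cx'])/d['fx'],-(v-d['cy'])/d['fy'],-1.]); return np.array(d['origin']),rot(d['orientation'])@c
def at_z(d,u,v,z):
    o,k=ray(d,u,v); return o+k*(z-o[2])/k[2]
def proj(d,p):
    q=rot(d['orientation']).T@(np.array(p)-d['origin']); return np.array([d['cx']+d['fx']*q[0]/-q[2], d['cy']-d['fy']*q[1]/-q[2]])
def st():
    s=r.get_obs(); print({k:np.round(v,4).tolist() for k,v in s.items() if k in('clock','tcp_pos','orientation','contact_force','grip_width','joints')}); return s
def to(p,Rm=None):
    """tool-frame shift (m) and turn (rad) to reach p,Rm"""
    s=r.get_obs();R0=rot(s['orientation']);d=R0.T@(np.array(p)-s['tcp_pos'])
    w=R.from_matrix(R0.T@Rm).as_rotvec()/0.12 if Rm is not None else 0
    print('shift',np.round(d,4),'turn(units)',np.round(w,3)); return d,w
E
python3 - <<'E'
from h import *
import pickle
s=st(); print(rot(s['orientation']).round(3))
for n in('side','top'):
    d=grab(n,n+'0.png'); print({k:(np.round(v,4).tolist() if k!='color' else v.shape) for k,v in d.items()}); pickle.dump(d,open(n+'0.pkl','wb'))
E
```

```text
{'clock': 0.0, 'joints': [1.1759, 0.4778, 0.0223, 1.5565, -0.0115, 1.1093, -0.0831], 'tcp_pos': [0.1908, -0.6468, 0.2219], 'orientation': [2.0679, 0.3006, -2.0687], 'contact_force': [0.2489, -0.0148, 0.3059], 'grip_width': 0.0853}
[[-0.001  0.283 -0.959]
 [ 0.002 -0.959 -0.283]
 [-1.    -0.002  0.   ]]
{'color': (384, 512, 3), 'fx': 425.3474, 'fy': 425.3474, 'cx': 253.3574, 'cy': 186.9177, 'origin': [0.289, 0.9177, 1.2127], 'orientation': [0.1746, -1.0404, -2.6726]}
{'color': (384, 512, 3), 'fx': 443.0989, 'fy': 443.0989, 'cx': 249.9618, 'cy': 192.2339, 'origin': [0.3387, -0.0019, 1.5569], 'orientation': [0.1101, -0.1381, -1.5569]}
```

View pics/top0.png

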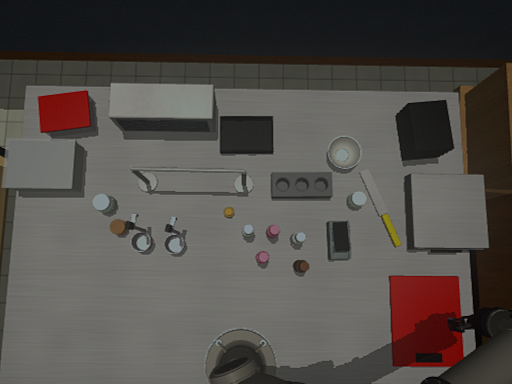

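View pics/side0.png

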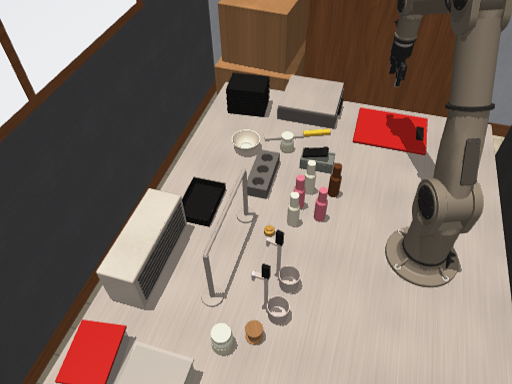

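Run:
```python
from h import *
a=cv2.imread('pics/top0.png')[155:275,90:355]; a=cv2.convertScaleAbs(a,alpha=1.7,beta=10)
cv2.imwrite('pics/c1.png',cv2.resize(a,None,fx=3,fy=3,interpolation=cv2.INTER_CUBIC))
b=cv2.imread('pics/side0.png')[130:340,190:360]; cv2.imwrite('pics/c2.png',cv2.resize(b,None,fx=2.8,fy=2.8,interpolation=cv2.INTER_CUBIC))
```

```text
(no output)
```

View pics/c1.png

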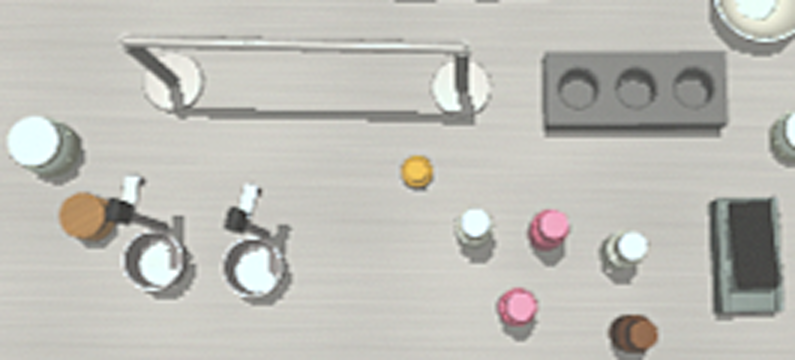

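View pics/c2.png

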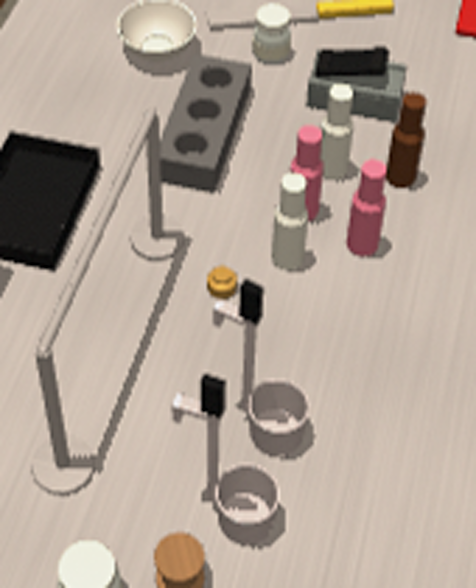

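Run:
```python
from h import *
import pickle
t=pickle.load(open('top0.pkl','rb'))
P={'rail a':(125,41,.241),'rail b':(467,50,.241),'st0':(475,221,.15),'st1':(632,246,.15),'h a':(578,88,.05),'h b':(635,88,.05),'h c':(693,88,.05),'tabA':(118,209,.255),'tabB':(236,215,.255),'cupA':(155,261,.062),'cupB':(254,267,.062),'hookA':(134,183,.197),'hookB':(252,191,.197),'weight':(417,168,.02),'pink1':(551,223,.15),'pink2':(519,303,.15),'brown':(641,333,.15),'rock1':(736,205,.08),'rock2':(774,205,.08),'rock3':(740,287,.08),'rock4':(780,287,.08),'boxa':(713,200,.055),'boxb':(716,313,.055),'boxc':(780,313,.055),'jarbrown':(82,216,.05)}
for k,(u,v,z) in P.items(): print(k,at_z(t,90+u/3-.33,155+v/3-.33,z).round(3))
s=pickle.load(open('side0.pkl','rb'))
Q={'rail a':(43,352,.241),'rail b':(154,115,.241),'tabA':(213,380,.255),'tabB':(251,286,.255),'cupA':(247,488,.062),'cupB':(277,402,.062),'st0':(293,182,.15),'st1':(341,91,.15),'h0':(191,144,.05),'h1':(205,109,.05),'h2':(217,77,.05)}
for k,(u,v,z) in Q.items(): print('side',k,at_z(s,190+u/2.8-.3,130+v/2.8-.3,z).round(3))
```

```text
rail a [0.618 0.334 0.241]
rail b [ 0.613 -0.01   0.241]
st0 [ 0.447 -0.021  0.15 ]
st1 [ 0.423 -0.187  0.15 ]
h a [ 0.609 -0.14   0.05 ]
h b [ 0.61  -0.205  0.05 ]
h c [ 0.611 -0.273  0.05 ]
tabA [0.447 0.329 0.255]
tabB [0.443 0.214 0.255]
cupA [0.406 0.334 0.062]
cupB [0.4   0.224 0.062]
hookA [0.479 0.329 0.197]
hookB [0.472 0.208 0.197]
weight [0.518 0.045 0.02 ]
pink1 [ 0.446 -0.101  0.15 ]
pink2 [ 0.362 -0.068  0.15 ]
brown [ 0.332 -0.196  0.15 ]
rock1 [ 0.473 -0.313  0.08 ]
rock2 [ 0.474 -0.356  0.08 ]
rock3 [ 0.383 -0.316  0.08 ]
rock4 [ 0.383 -0.36   0.08 ]
boxa [ 0.481 -0.292  0.055]
boxb [ 0.354 -0.293  0.055]
boxc [ 0.355 -0.365  0.055]
jarbrown [0.456 0.421 0.05 ]
side rail a [0.615 0.343 0.241]
side rail b [0.61  0.005 0.241]
side tabA [0.447 0.335 0.255]
side tabB [0.44  0.22  0.255]
side cupA [0.408 0.334 0.062]
side cupB [0.403 0.225 0.062]
side st0 [ 0.447 -0.019  0.15 ]
side st1 [ 0.423 -0.188  0.15 ]
side h0 [ 0.608 -0.136  0.05 ]
side h1 [ 0.609 -0.205  0.05 ]
side h2 [ 0.61  -0.272  0.05 ]
```

>>> apply_moves(increments="0 0 0 0 0.6 0 0; 0 0 0 0 0.6 0 0; 0 0 0 0 0.6 0 0; 0 0 0 0 0.59 0 0; 0 0 -0.02 -0.012 0 0 0; 0 0 -0.035 -0.022 0 0 0; 0 0 -0.035 -0.022 0 0 0; 0 0 -0.035 -0.022 0 0 0", squeeze=60)

```text
clock: 0.9
tcp_pos: [0.2694, -0.5208, 0.2224]
orientation: [-2.221, -0.0, 2.221]
contact_force: [1.2, -0.1, -0.1]
grip_width: 0.0001
```

>>> apply_moves(increments="0 0 -0.027 -0.017 0 0 0; 0 0 -0.027 -0.017 0 0 0; 0 0 -0.027 -0.017 0 0 0; 0 0.015 -0.027 -0.017 0 0 0; 0 0.02 -0.027 -0.017 0 0 0; 0 0.02 -0.027 -0.017 0 0 0; 0 0.015 -0.02 -0.015 0 0 0; 0 0 0 0 0 0 0")

```text
clock: 1.7
tcp_pos: [0.3871, -0.3359, 0.1507]
orientation: [2.218, 0.011, -2.223]
contact_force: [-0.1, 0.1, -0.2]
grip_width: 0.0
```

Run:
```python
from h import *
import pickle
s=st();d=grab('wrist','w1.png');pickle.dump(d,open('w1.pkl','wb'))
for p in[(.388,-.337,.086),(.466,-.337,.066),(.5,-.3,0)]: print(proj(d,p))
```

```text
{'clock': 1.7, 'joints': [0.6563, 0.3039, -0.074, 2.004, 0.0271, 0.839, -0.9971], 'tcp_pos': [0.3871, -0.3359, 0.1507], 'orientation': [2.2175, 0.0114, -2.2231], 'contact_force': [-0.1358, 0.1422, -0.1685], 'grip_width': 0.0}
[260.75916632 200.88053769]
[261.66245823  82.09502578]
[217.07916314  37.12823507]
```

View pics/w1.png

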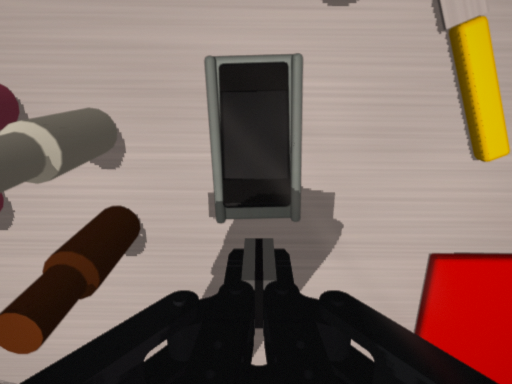

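>>> apply_moves(increments="0 0.015 0 -0.004 0 0 0; 0 0.02 0 0 0 0 0; 0 0.01 0 0 0 0 0; 0 0.008 0 0 0 0 0; 0 0.008 0 0 0 0 0; 0 0.007 0 0 0 0 0; 0 0 0 0 0 0 0; 0 -0.03 0 0 0 0 0")

```text
clock: 2.55
tcp_pos: [0.3878, -0.3388, 0.1124]
orientation: [-2.213, -0.005, 2.226]
contact_force: [-0.5, -0.3, -0.6]
grip_width: -0.0002
```

>>> apply_moves(increments="0 -0.04 0 0 0 0 0; 30 -0.04 0 0 0 0 0; 50 -0.04 -0.02 -0.004 0 0 0; 50 0 -0.03 -0.004 0 0 0; 50 0 -0.03 -0.005 0 0 0; 50 0 -0.03 -0.005 0 0 0; 50 0 -0.02 -0.005 0 0 0; 50 0 -0.01 -0.005 0 0 0")

```text
clock: 3.35
tcp_pos: [0.4184, -0.1987, 0.2355]
orientation: [2.221, 0.002, -2.219]
contact_force: [-0.4, -0.1, -0.0]
grip_width: 0.0501
```

Run:
```python
from h import *
import pickle
s=st();d=grab('wrist');pickle.dump(d,open('w2.pkl','wb'))
for p in[(.423,-.187,.15),(.423,-.187,.0)]: print(proj(d,p))
t=grab('side'); a=t['color'][80:220,230:380]
b=cv2.resize(a,None,fx=2.74,fy=2.74,interpolation=cv2.INTER_CUBIC)[:384]; cv2.imwrite('pics/m2.png',np.hstack([d['color'][:,:380],b]))
```

```text
{'clock': 3.35, 'joints': [0.4758, 0.1211, -0.181, 2.0175, 0.0257, 1.0041, -1.2861], 'tcp_pos': [0.4184, -0.1987, 0.2355], 'orientation': [2.2212, 0.0024, -2.2191], 'contact_force': [-0.4301, -0.0717, -0.0028], 'grip_width': 0.0501}
[243.19861643 186.55186323]
[248.81807353 146.28445587]
```

View pics/m2.png

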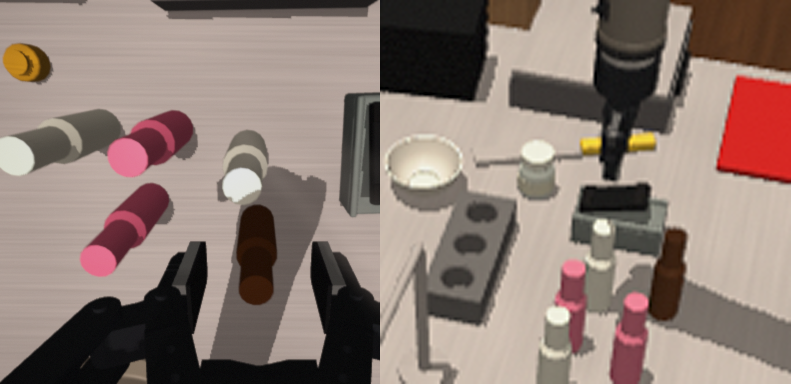

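Run:
```python
from h import *
import pickle
s0=pickle.load(open('side0.pkl','rb'));d=grab('side')
L=[]
for k in(s0,d):
    L.append(cv2.resize(cv2.convertScaleAbs(k['color'][140:180,292:342],alpha=1.8),None,fx=7,fy=7,interpolation=cv2.INTER_CUBIC))
cv2.imwrite('pics/rk.png',np.hstack(L))
```

```text
(no output)
```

View pics/rk.png

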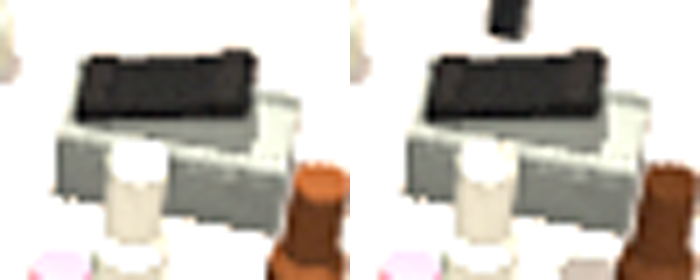

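Run:
```python
from h import *
import pickle
w=pickle.load(open('w1.pkl','rb'));s=pickle.load(open('side0.pkl','rb'));t=pickle.load(open('top0.pkl','rb'))
for z in(.07,.086,.1):
  print('w near',at_z(w,256,207,z),'far',at_z(w,254,63,.066))
  print('s near end top',at_z(s,292+252/7-.5,140+70/7-.5,z),'corner',at_z(s,292+250/7-.5,140+55/7,z), 'far',at_z(s,292+78/7-.5,140+80/7-.5,.066))
  print('top near',at_z(t,90+760/3,155+287/3,z))
# tip pixel in wrist
print(proj(w,(.3871,-.3359,.1337)), proj(w,(.3871,-.3359,.1507)))
```

```text
w near [ 0.37688013 -0.33355624  0.07      ] far [ 0.47801233 -0.33181713  0.066     ]
s near end top [ 0.3868643  -0.35964885  0.07      ] corner [ 0.38966067 -0.36890455  0.07      ] far [ 0.48021597 -0.32890394  0.066     ]
top near [ 0.38208427 -0.34131413  0.07      ]
w near [ 0.38340399 -0.33371996  0.086     ] far [ 0.47801233 -0.33181713  0.066     ]
s near end top [ 0.38549429 -0.34176313  0.086     ] corner [ 0.3882515  -0.35088923  0.086     ] far [ 0.48021597 -0.32890394  0.066     ]
top near [ 0.38161735 -0.33766221  0.086     ]
w near [ 0.38911237 -0.33386322  0.1       ] far [ 0.47801233 -0.33181713  0.066     ]
s near end top [ 0.38429552 -0.32611312  0.1       ] corner [ 0.38701848 -0.33512583  0.1       ] far [ 0.48021597 -0.32890394  0.066     ]
top near [ 0.3812088  -0.33446679  0.1       ]
[258.93379531 233.24918973] [258.8226483  248.40034895]
```

>>> apply_moves(increments="0 0 0.015 0.003 0 0 0; 0 0 0.03 0.006 0 0 0; 0 0 0.03 0.006 0 0 0; 0 0.01 0.03 0.006 0 0 0; 0 0.03 0.02 0.004 0 0 0; 0 0.04 0.01 0 0 0 0; 0 0.04 0 0 0 0 0; 0 0.015 0 0 0 0 0")

```text
clock: 4.3
tcp_pos: [0.3897, -0.3363, 0.0962]
orientation: [-2.213, 0.001, 2.224]
contact_force: [-0.1, 0.6, -0.3]
grip_width: -0.0003
```

>>> apply_moves(increments="0 0.005 0 0 0 0 0; 0 0.003 0 0 0 0 0; 0 0.003 0 0 0 0 0; 0 0.003 0 0 0 0 0; 0 0.003 0 0 0 0 0; 0 0 0 0 0 0 0; 0 0 0 0 0 0 0; 0 0 0 0 0 0 0")

```text
clock: 5.1
tcp_pos: [0.3931, -0.3355, 0.0831]
orientation: [2.222, -0.0, -2.221]
contact_force: [-0.3, -0.7, -0.5]
grip_width: -0.0002
```

Run:
```python
from h import *
import pickle
d=grab('side');w=grab('wrist')
a=cv2.resize(cv2.convertScaleAbs(d['color'][130:180,285:345],alpha=1.8),None,fx=6,fy=6,interpolation=cv2.INTER_CUBIC)
b=np.hstack([a,cv2.resize(w['color'],(400,300))]); cv2.imwrite('pics/rk2.png',b)
for n,a in(('on',.26),('off',-.26)):
  for x in(-.05,.05):
    for y in(-.024,.024):
      p=np.array([.431,-.335,.065])+np.array([np.cos(a)*x+np.sin(a)*.011*1,y,-np.sin(a)*x+.011])
      print(n,x,y,(6*(proj(d,p)-[285,130])).round(0))
```

```text
on -0.05 -0.024 [260.  97.]
on -0.05 0.024 [247. 145.]
on 0.05 -0.024 [112.  99.]
on 0.05 0.024 [ 97. 146.]
off -0.05 -0.024 [264. 127.]
off -0.05 0.024 [251. 176.]
off 0.05 -0.024 [124.  71.]
off 0.05 0.024 [108. 119.]
```

View pics/rk2.png

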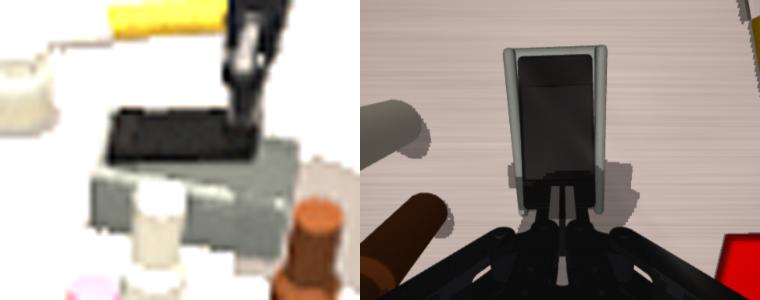

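>>> apply_moves(increments="0 0.003 0 0 0 0 0; 0 0.003 0 0 0 0 0; 0 0.003 0 0 0 0 0; 0 0 0 0 0 0 0; 0 0 0 0 0 0 0; 0 0 0 0 0 0 0; 0 0 0 0 0 0 0; 0 0 0 0 0 0 0")

```text
clock: 6.0
tcp_pos: [0.3931, -0.3357, 0.0741]
orientation: [2.222, -0.001, -2.221]
contact_force: [-1.2, -0.3, 4.0]
grip_width: 0.0004
```

Run:
```python
from h import *
d=grab('side')
print(((proj(d,(.393,-.3355,.066))-[285,130])*6).round(),((proj(d,(.393,-.3355,.0572))-[285,130])*6).round())
a=cv2.resize(cv2.convertScaleAbs(d['color'][130:180,285:345],alpha=1.8),None,fx=6,fy=6,interpolation=cv2.INTER_CUBIC)
cv2.imwrite('pics/rk3.png',a);st()
```

```text
[238. 144.] [237. 154.]
{'clock': 6.05, 'joints': [0.6413, 0.4226, -0.0679, 2.0519, 0.0452, 0.6679, -1.0269], 'tcp_pos': [0.3931, -0.3357, 0.0741], 'orientation': [2.2217, -0.0005, -2.2208], 'contact_force': [-1.2372, -0.7209, 5.0557], 'grip_width': -0.0}
```

View pics/rk3.png

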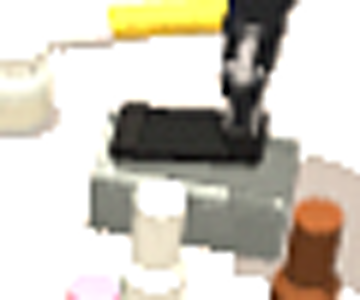

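>>> apply_moves(increments="0 0.003 0 0 0 0 0; 0 0.003 0 0 0 0 0; 0 0.003 0 0 0 0 0; 0 0.002 0 0 0 0 0; 0 0 0 0 0 0 0; 0 0 0 0 0 0 0; 0 0 0 0 0 0 0; 0 0 0 0 0 0 0")

```text
clock: 6.85
tcp_pos: [0.3845, -0.3359, 0.0634]
orientation: [-2.203, 0.002, 2.232]
contact_force: [-24.7, 1.8, 34.4]
grip_width: -0.0002
```

Run:
```python
from h import *
d=grab('side')
a=cv2.resize(cv2.convertScaleAbs(d['color'][130:180,285:345],alpha=1.8),None,fx=6,fy=6,interpolation=cv2.INTER_CUBIC)
old=cv2.imread('pics/rk3.png').astype(int)
cv2.imwrite('pics/rk4.png',a);print(abs(a-old).max(2)[90:180,90:230].mean())
```

```text
42.99825396825397
```

>>> apply_moves(increments="0 -0.01 0 0 0 0 0; 0 -0.03 0 0 0 0 0; 0 -0.04 0 0 0 0 0; 0 -0.04 0 0 0 0 0; 30 -0.03 -0.02 0 0 0 0; 50 -0.02 -0.03 0 0 0 0; 50 0 -0.03 0 0 0 0; 50 0 -0.02 0 0 0 0")

```text
clock: 7.7
tcp_pos: [0.3937, -0.2331, 0.2335]
orientation: [2.222, 0.003, -2.218]
contact_force: [0.5, -0.1, -0.2]
grip_width: 0.0497
```

Run:
```python
from h import *
import pickle
s=st();d=grab('side');w=grab('wrist');pickle.dump(w,open('w3.pkl','wb'))
a=cv2.resize(cv2.convertScaleAbs(d['color'][130:180,285:345],alpha=1.8),None,fx=5,fy=5,interpolation=cv2.INTER_CUBIC)
a=cv2.copyMakeBorder(a,0,384-250,0,0,0); cv2.imwrite('pics/rk5.png',np.hstack([w['color'][:,:490],a]))
```

```text
{'clock': 7.7, 'joints': [0.532, 0.111, -0.1435, 2.0339, 0.018, 0.9964, -1.1889], 'tcp_pos': [0.3937, -0.2331, 0.2335], 'orientation': [2.2223, 0.0026, -2.2185], 'contact_force': [0.4972, -0.0877, -0.1807], 'grip_width': 0.0497}
```

View pics/rk5.png

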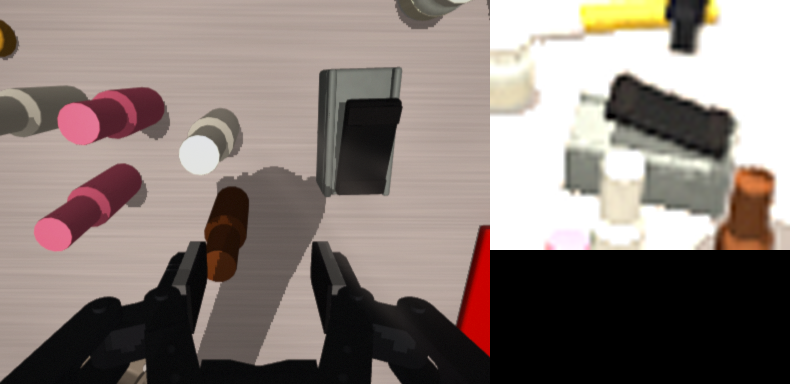

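Run:
```python
from h import *
import pickle
w=pickle.load(open('w3.pkl','rb'))
print(w['fx'],w['origin'],rot(w['orientation']).round(3).tolist())
for z in(.2335,.2235,.2165): print(z,at_z(w,206,243,z)[:2],at_z(w,312,243,z)[:2])
print('st1',at_z(w,199,155,.15)); print('st0 top from proj',proj(w,(.447,-.02,.15)))
print('brown',at_z(w,221,266,.15))
```

```text
330.85033609677146 [ 0.47665039 -0.2299372   0.38253531] [[0.005, 0.947, 0.32], [-1.0, 0.006, -0.0], [-0.002, -0.32, 0.947]]
0.2335 [ 0.396716   -0.20353519] [ 0.39705327 -0.25695266]
0.2235 [ 0.39135254 -0.20176366] [ 0.39171244 -0.25876535]
0.2165 [ 0.38759813 -0.20052359] [ 0.38797387 -0.26003423]
st1 [ 0.42262467 -0.18694732  0.15      ]
st0 top from proj [-43.10371904 119.32365455]
brown [ 0.33124621 -0.19989745  0.15      ]
```

>>> apply_moves(increments="50 0 -0.016 -0.009 0 0 0; 50 0 -0.02 -0.012 0 0 0; 50 0.01 -0.01 -0.008 0 0 0; 50 0.03 0 0 0 0 0; 50 0.035 0 0 0 0 0; 50 0.03 0 0 0 0 0; 50 0.014 0 0 0 0 0; 50 0 0 0 0 0 0")

```text
clock: 8.6
tcp_pos: [0.4204, -0.1894, 0.1116]
orientation: [-2.216, -0.001, 2.225]
contact_force: [-0.6, 0.8, 0.6]
grip_width: 0.0501
```

>>> apply_moves(increments="20 0 0 0 0 0 0; 20 0 0 0 0 0 0; 20 0 0 0 0 0 0; 20 0 0 0 0 0 0; 20 0 0 0 0 0 0; 20 -0.01 0 0 0 0 0; 20 -0.02 0 0 0 0 0; 20 -0.03 0 0 0 0 0")

```text
clock: 9.4
tcp_pos: [0.4205, -0.189, 0.1738]
orientation: [-2.217, -0.002, 2.225]
contact_force: [0.8, 0.2, -3.1]
grip_width: 0.0277
```

>>> apply_moves(increments="20 -0.02 0.005 -0.012 0 0 0; 20 -0.01 0.013 -0.03 0 0 0; 20 0 0.015 -0.035 0 0 0; 20 0 0.015 -0.035 0 0 0; 20 0 0.015 -0.035 0 0 0; 20 0 0.015 -0.03 0 0 0; 20 0 0.006 -0.012 0 0 0; 20 0 0 0 0 0 0")

```text
clock: 10.2
tcp_pos: [0.612, -0.274, 0.2036]
orientation: [-2.221, 0.0, 2.221]
contact_force: [-0.5, -0.1, -1.9]
grip_width: 0.0276
```

Run:
```python
from h import *
import pickle
s=st()
D={n:grab(n) for n in('top','wrist','side')};pickle.dump(D,open('D1.pkl','wb'))
L=[]
tp=cv2.resize(D['top']['color'][165:215,255:355],None,fx=4,fy=4,interpolation=cv2.INTER_CUBIC)
sd=cv2.resize(D['side']['color'][110:210,225:305],None,fx=4,fy=4,interpolation=cv2.INTER_CUBIC)
W=cv2.resize(D['wrist']['color'],(400,300))
im=np.zeros((500,720,3),np.uint8);im[:200,:400]=tp;im[200:500,:400]=W;im[:400,400:]=sd
cv2.imwrite('pics/p1.png',cv2.convertScaleAbs(im,alpha=1.5))
```

```text
{'clock': 10.2, 'joints': [0.4329, 0.4921, -0.1483, 1.5771, 0.0791, 1.0785, -1.3066], 'tcp_pos': [0.612, -0.274, 0.2036], 'orientation': [-2.2211, 0.0001, 2.2213], 'contact_force': [-0.5319, -0.1058, -1.8806], 'grip_width': 0.0276}
```

View pics/p1.png

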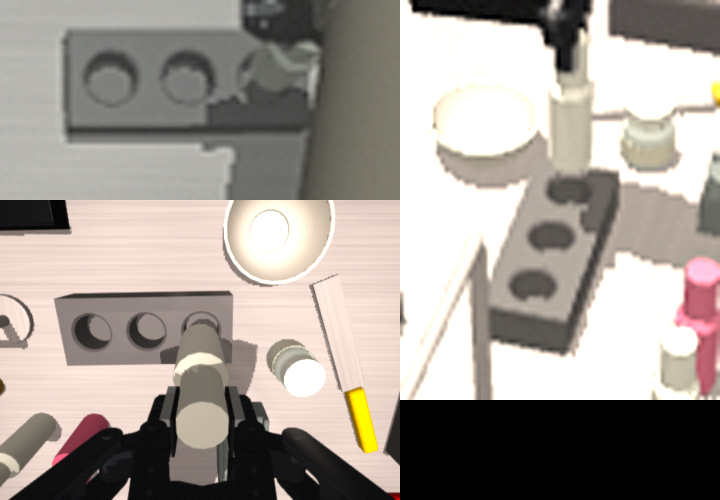

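Run:
```python
from h import *
import pickle
D=pickle.load(open('D1.pkl','rb'));w=D['wrist'];s=D['side'];t=D['top']
for n,u,v in(('a',91.5,331),('b',147.5,331)): print(n,at_z(w,u*1.28,(v-200)*1.28,.05))
for n,u,v in(('a',110,77),('b',188,77)): print('top',n,at_z(t,255+u/4-.4,165+v/4-.4,.05))
for n,u,v in(('a',533,286),('b',551,237),('c',570,190)): print('side',n,at_z(s,225+(u-400)/4-.4,110+v/4-.4,.05))
f=lambda d,p:proj(d,p)
for z in(.085,.092,.1): q=f(s,(.614,-.274,z));print('side foot ctr',z,400+4*(q[0]-225)+1.6,4*(q[1]-110)+1.6)
for z in(.235,.24,.245): print('wrist top', z, at_z(w,204*1.28,224*1.28,z))
print(f(w,(.614,-.274,.09))/1.28+[0,200], f(w,(.614,-.274,.182))/1.28+[0,200])
```

```text
a [ 0.61129017 -0.13910175  0.05      ]
b [ 0.61129106 -0.20706469  0.05      ]
top a [ 0.60999893 -0.1387864   0.05      ]
top b [ 0.61082358 -0.20640535  0.05      ]
side a [ 0.60875101 -0.13623089  0.05      ]
side b [ 0.61048743 -0.20362746  0.05      ]
side c [ 0.61058908 -0.27230858  0.05      ]
side foot ctr 0.085 567.4192302647403 162.12829632090958
side foot ctr 0.092 567.473863250368 156.81156328019878
side foot ctr 0.1 567.5367171096522 150.69479725406492
wrist top 0.235 [ 0.61027394 -0.27442798  0.235     ]
wrist top 0.24 [ 0.61383043 -0.27438819  0.24      ]
wrist top 0.245 [ 0.61738691 -0.2743484   0.245     ]
[202.73725606 338.48567838] [202.95740033 375.46218147]
```

>>> apply_moves(increments="20 0.01 0 0.002 0 0 0; 20 0.015 0 0 0 0 0; 20 0.014 0 0 0 0 0; 20 0.006 0 0 0 0 0; 20 0.006 0 0 0 0 0; 20 0.006 0 0 0 0 0; 20 0.006 0 0 0 0 0; 20 0 0 0 0 0 0")

```text
clock: 11.15
tcp_pos: [0.6088, -0.2735, 0.1399]
orientation: [-2.221, -0.0, 2.222]
contact_force: [1.8, -2.1, -3.7]
grip_width: 0.0278
```

>>> apply_moves(increments="20 0.005 0 0 0 0 0; 20 0.005 0 0 0 0 0; 20 0.004 0 0 0 0 0; 20 0.003 0 0 0 0 0; 20 0 0 0 0 0 0; 20 0 0 0 0 0 0; 20 0 0 0 0 0 0; 20 0 0 0 0 0 0")

```text
clock: 11.95
tcp_pos: [0.6097, -0.2734, 0.1248]
orientation: [2.223, -0.0, -2.219]
contact_force: [1.8, -0.4, 5.0]
grip_width: 0.0275
```

>>> apply_moves(increments="20 0.002 0 0 0 0 0; 20 0.002 0 0 0 0 0; 20 0 0 0 0 0 0; 20 0 0 0 0 0 0; 45 0 0 0 0 0 0; 50 0 0 0 0 0 0; 50 0 0 0 0 0 0; 50 0 0 0 0 0 0")

```text
clock: 12.75
tcp_pos: [0.6081, -0.2732, 0.1189]
orientation: [-2.219, -0.001, 2.223]
contact_force: [0.6, 0.8, -1.1]
grip_width: 0.0499
```

```bash
python3 -c "from h import *;st()"
```

```text
{'clock': 12.75, 'joints': [0.4307, 0.5721, -0.1442, 1.6553, 0.0976, 0.9234, -1.3207], 'tcp_pos': [0.6081, -0.2732, 0.1189], 'orientation': [-2.2188, -0.0007, 2.2233], 'contact_force': [0.6388, 0.8412, -1.131], 'grip_width': 0.0499}
```

>>> apply_moves(increments="50 -0.01 0 0 0 0 0; 50 -0.03 0 0 0 0 0; 50 -0.04 0 0 0 0 0; 50 -0.04 0 0 0 0 0; 50 0 -0.02 0.012 0 0 0; 50 0 -0.035 0.022 0 0 0; 50 0 -0.035 0.022 0 0 0; 50 0 -0.035 0.022 0 0 0")

```text
clock: 13.55
tcp_pos: [0.5301, -0.1472, 0.2405]
orientation: [-2.222, 0.0, 2.221]
contact_force: [0.1, 0.1, 0.8]
grip_width: 0.0504
```

>>> apply_moves(increments="50 0 -0.035 0.022 0 0 0; 50 0 -0.035 0.022 0 0 0; 50 0 -0.03 0.022 0 0 0; 50 0 -0.02 0.013 0 0 0; 50 0 -0.008 0.004 0 0 0; 50 0 0 0 0 0 0; 50 0 0 0 0 0 0; 50 0 0 0 0 0 0")

```text
clock: 14.35
tcp_pos: [0.4487, -0.0217, 0.2399]
orientation: [-2.221, 0.002, 2.22]
contact_force: [-0.1, -0.4, -0.0]
grip_width: 0.05
```

Run:
```python
from h import *
import pickle
st();D={n:grab(n) for n in('top','wrist','side')};pickle.dump(D,open('D2.pkl','wb'))
w=D['wrist'];print(proj(w,(.447,-.02,.15)))
tp=cv2.resize(D['top']['color'][165:215,255:355],None,fx=4,fy=4,interpolation=cv2.INTER_CUBIC)
sd=cv2.resize(D['side']['color'][110:210,225:305],None,fx=4,fy=4,interpolation=cv2.INTER_CUBIC)
im=np.zeros((500,720,3),np.uint8);im[:200,:400]=tp;im[200:500,:400]=cv2.resize(w['color'],(400,300));im[:400,400:]=sd
cv2.imwrite('pics/p2.png',cv2.convertScaleAbs(im,alpha=1.5))
```

```text
{'clock': 14.35, 'joints': [0.1953, 0.1004, -0.3039, 2.0325, 0.0355, 1.0135, -1.6988], 'tcp_pos': [0.4487, -0.0217, 0.2399], 'orientation': [-2.2206, 0.0023, 2.2203], 'contact_force': [-0.0958, -0.3566, -0.0068], 'grip_width': 0.05}
[256.72153147 192.32774347]
```

View pics/p2.png

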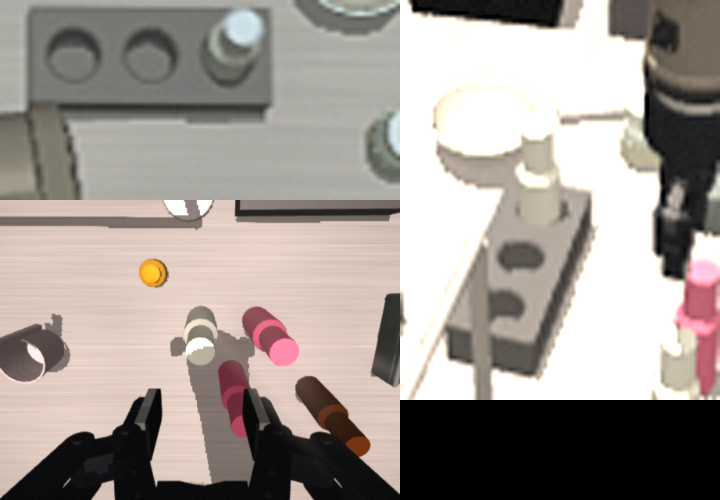

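Run:
```python
from h import *
import pickle
D=pickle.load(open('D2.pkl','rb'));w=D['wrist'];s=D['side'];t=D['top']
for n,u,v in(('a',74,54),('b',150,54)): print('top',n,at_z(t,255+u/4-.4,165+v/4-.4,.05))
for n,u,v in(('b',521,257),): print('side',n,at_z(s,225+(u-400)/4-.4,110+v/4-.4,.05))
print('sttop c',at_z(t,255+243/4-.4,165+28/4-.4,.16), at_z(s,225+(540-400)/4-.4,110+130/4-.4,.16))
print('st0',at_z(w,200*1.28,151*1.28,.15))
```

```text
top a [ 0.62985962 -0.10760287  0.05      ]
top b [ 0.63068064 -0.17357312  0.05      ]
side b [ 0.63059341 -0.16970457  0.05      ]
sttop c [ 0.63164736 -0.23632175  0.16      ] [ 0.62888171 -0.23033935  0.16      ]
st0 [ 0.44622533 -0.01944286  0.15      ]
```

>>> apply_moves(increments="50 0.015 0 0.001 0 0 0; 50 0.03 0 0 0 0 0; 50 0.035 0 0 0 0 0; 50 0.03 0 0 0 0 0; 50 0.016 0 0 0 0 0; 50 0 0 0 0 0 0; 20 0 0 0 0 0 0; 20 0 0 0 0 0 0")

```text
clock: 15.3
tcp_pos: [0.4482, -0.0205, 0.1151]
orientation: [-2.224, 0.0, 2.219]
contact_force: [0.1, -0.1, -0.8]
grip_width: 0.0278
```

>>> apply_moves(increments="20 0 0 0 0 0 0; 20 0 0 0 0 0 0; 20 -0.01 0 0 0 0 0; 20 -0.025 0 0 0 0 0; 20 -0.03 0 0 0 0 0; 20 -0.02 0.01 -0.01 0 0 0; 20 -0.005 0.02 -0.025 0 0 0; 20 0 0.02 -0.025 0 0 0")

```text
clock: 16.1
tcp_pos: [0.5082, -0.0709, 0.2063]
orientation: [2.224, 0.0, -2.217]
contact_force: [0.8, -0.1, -1.2]
grip_width: 0.0273
```

>>> apply_moves(increments="20 0 0.01 -0.03 0 0 0; 20 0 0.012 -0.03 0 0 0; 20 0 0.01 -0.03 0 0 0; 20 0 0.004 -0.023 0 0 0; 20 0 0.001 -0.01 0 0 0; 20 0 0 0 0 0 0; 20 0 0 0 0 0 0; 20 0 0 0 0 0 0")

```text
clock: 16.9
tcp_pos: [0.6288, -0.1071, 0.2041]
orientation: [2.22, 0.0, -2.222]
contact_force: [0.3, -0.3, -0.9]
grip_width: 0.0273
```

Run:
```python
from h import *
import pickle
s=st();D={n:grab(n) for n in('top','wrist','side')};pickle.dump(D,open('D3.pkl','wb'))
w=D['wrist']
sd=cv2.resize(D['side']['color'][100:225,200:300],None,fx=4,fy=4,interpolation=cv2.INTER_CUBIC)
im=np.zeros((500,800,3),np.uint8);im[:300,:400]=cv2.resize(w['color'],(400,300));im[:500,400:]=sd
cv2.imwrite('pics/p3.png',cv2.convertScaleAbs(im,alpha=1.4))
x,y,z=s['tcp_pos']
for p in((x-.0015,y,z-.115),(x-.0015,y,z-.115+.092),(x-.0015,y,z+.035)): print(proj(w,p)/1.28,(proj(D['side'],p)-[200,100])*4+[401.6,1.6])
```

```text
{'clock': 16.9, 'joints': [0.2378, 0.4449, -0.2261, 1.6555, 0.1113, 1.0545, -1.5925], 'tcp_pos': [0.6288, -0.1071, 0.2041], 'orientation': [2.2203, 0.0004, -2.2221], 'contact_force': [0.2661, -0.2619, -0.9113], 'grip_width': 0.0273}
[202.05981373 142.45845166] [604.27583606 314.75314   ]
[202.05419913 180.59218907] [602.209547   241.99309291]
[202.04695422 229.79882259] [600.80762819 192.6274543 ]
```

View pics/p3.png

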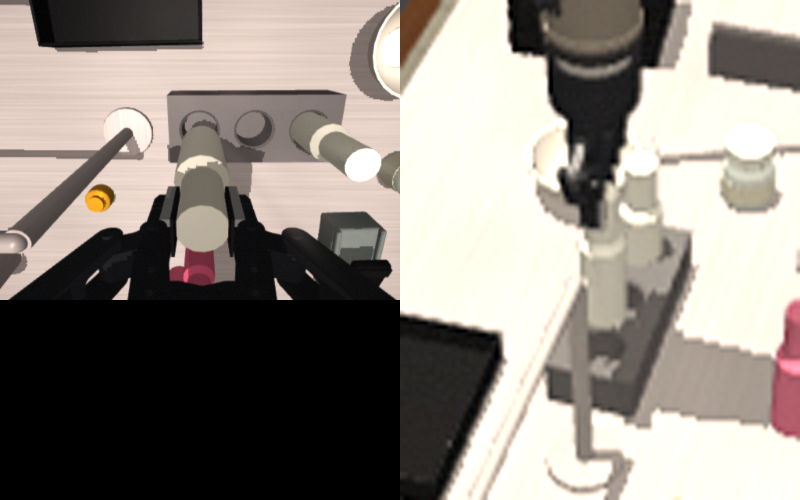

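Run:
```python
from h import *
import pickle
D=pickle.load(open('D3.pkl','rb'));w=D['wrist']
print(at_z(w,200*1.28,128*1.28,.05),at_z(w,253.5*1.28,128*1.28,.05))
```

```text
[ 0.6331045 -0.1046143  0.05     ] [ 0.63312407 -0.16937994  0.05      ]
```

>>> apply_moves(increments="20 0.01 -0.0015 -0.0035 0 0 0; 20 0.015 0 0 0 0 0; 20 0.014 0 0 0 0 0; 20 0.006 0 0 0 0 0; 20 0.006 0 0 0 0 0; 20 0.006 0 0 0 0 0; 20 0.006 0 0 0 0 0; 20 0 0 0 0 0 0")

```text
clock: 17.85
tcp_pos: [0.633, -0.1057, 0.14]
orientation: [-2.22, -0.001, 2.223]
contact_force: [-0.0, 1.5, -2.0]
grip_width: 0.0277
```

>>> apply_moves(increments="20 0.005 0 0 0 0 0; 20 0.005 0 0 0 0 0; 20 0.003 0 0 0 0 0; 20 0.003 0 0 0 0 0; 20 0.002 0 0 0 0 0; 20 0 0 0 0 0 0; 20 0 0 0 0 0 0; 20 0 0 0 0 0 0")

```text
clock: 18.65
tcp_pos: [0.6345, -0.1056, 0.125]
orientation: [-2.224, -0.0, 2.219]
contact_force: [-3.7, 3.1, 10.6]
grip_width: 0.0275
```

>>> apply_moves(increments="45 0 0 0 0 0 0; 50 0 0 0 0 0 0; 50 0 0 0 0 0 0; 50 -0.01 0 0 0 0 0; 50 -0.03 0 0 0 0 0; 50 -0.04 0 0 0 0 0; 50 -0.04 0 0 0 0 0; 50 -0.04 0 0.02 0 0 0")

```text
clock: 19.45
tcp_pos: [0.6147, -0.1057, 0.285]
orientation: [2.223, 0.001, -2.219]
contact_force: [-0.4, -0.2, 1.2]
grip_width: 0.05
```

>>> apply_moves(increments="50 -0.02 0 0.035 0 0 0; 50 0 -0.01 0.04 0.4 0 0; 50 0 -0.015 0.04 0.4 0 0; 50 0 -0.02 0.04 0.4 0 0; 50 0 -0.03 0.02 0.47 0 0; 50 0 -0.04 0 0 0 0; 50 0 -0.04 0 0 0 0; 50 0 -0.04 0 0 0 0")

```text
clock: 20.25
tcp_pos: [0.4698, 0.0961, 0.304]
orientation: [-2.118, 0.214, 2.114]
contact_force: [0.6, 0.3, -0.7]
grip_width: 0.0499
```

Run:
```python
from h import *
st(); R0=R.from_euler('z',-.2).as_matrix()@np.array([[0,0,-1],[0,-1,0],[-1,0,0]]); to((.4415-.01,.218,.305),R0)
```

```text
{'clock': 20.25, 'joints': [0.0524, 0.1023, -0.412, 1.8805, 0.0455, 1.1661, -2.1475], 'tcp_pos': [0.4698, 0.0961, 0.304], 'orientation': [-2.1177, 0.2135, 2.1136], 'contact_force': [0.5723, 0.3289, -0.6714], 'grip_width': 0.0499}
shift [-0.0011 -0.1118  0.0619] turn(units) [-0.009 -0.016  0.001]
```

>>> apply_moves(increments="50 0 -0.015 0.008 0 0 0; 50 0 -0.025 0.014 0 0 0; 50 0 -0.03 0.016 0 0 0; 50 0 -0.025 0.014 0 0 0; 50 0 -0.015 0.008 0 0 0; 50 0 -0.002 0.002 0 0 0; 50 0 0 0 0 0 0; 50 0 0 0 0 0 0")

```text
clock: 21.05
tcp_pos: [0.4318, 0.2156, 0.303]
orientation: [-2.116, 0.215, 2.115]
contact_force: [0.3, -0.4, -0.1]
grip_width: 0.0502
```

Run:
```python
from h import *
import pickle
s=st();D={n:grab(n) for n in('top','wrist','side')};pickle.dump(D,open('D4.pkl','wb'))
w=D['wrist'];sd=cv2.resize(D['side']['color'][130:300,200:320],None,fx=2.5,fy=2.5,interpolation=cv2.INTER_CUBIC)
im=np.zeros((425,800,3),np.uint8);im[:375,:500]=cv2.resize(w['color'],(500,375));im[:425,500:]=sd
cv2.imwrite('pics/p4.png',cv2.convertScaleAbs(im,alpha=1.5))
for p in((.4415,.217,.255),(.447,.332,.255)): print(proj(w,p)*500/512)
```

```text
{'clock': 21.05, 'joints': [-0.1113, 0.1199, -0.5202, 1.8689, 0.0655, 1.1694, -2.4272], 'tcp_pos': [0.4318, 0.2156, 0.303], 'orientation': [-2.1157, 0.2153, 2.1148], 'contact_force': [0.2819, -0.4254, -0.1175], 'grip_width': 0.0502}
[247.63799676 193.74136874]
[ 77.96935612 218.59107544]
```

View pics/p4.png

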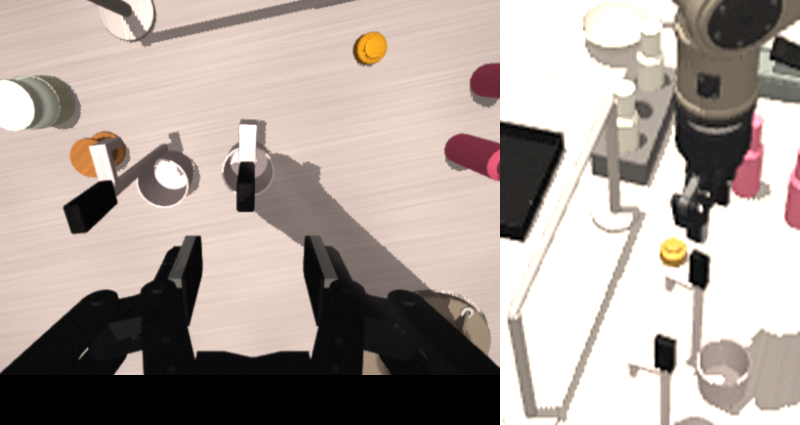

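>>> apply_moves(increments="50 0.01 -0.001 -0.003 0 0 0; 50 0.02 -0.001 -0.002 0 0 0; 50 0.03 0 0 0 0 0; 50 0.02 0 0 0 0 0; 50 0.006 0 0 0 0 0; 50 0 0 0 0 0 0; 8 0 0 0 0 0 0; 8 0 0 0 0 0 0")

```text
clock: 22.0
tcp_pos: [0.4373, 0.2183, 0.218]
orientation: [-2.117, 0.212, 2.114]
contact_force: [-0.2, 0.1, 0.2]
grip_width: 0.022
```

>>> apply_moves(increments="8 0 0 0 0 0 0; 8 0 0 0 0 0 0; 8 0 0 0 0 0 0; 8 0 0 0 0 0 0; 8 -0.005 0 0 0 0 0; 8 -0.01 0 0 0 0 0; 8 -0.01 0 0 0 0 0; 8 0 0 0 0 0 0")

```text
clock: 22.8
tcp_pos: [0.4373, 0.2184, 0.2436]
orientation: [-2.118, 0.211, 2.113]
contact_force: [1.0, 0.9, -1.6]
grip_width: 0.011
```

>>> apply_moves(increments="8 -0.015 0 0 -0.3 0 0; 8 -0.02 0 0 -0.4 0 0; 8 -0.02 0 0 -0.4 0 0; 8 -0.015 0 0 -0.44 0 0; 8 0 0.015 -0.01 0 0 0; 8 0 0.025 -0.02 0 0 0; 8 0 0.025 -0.02 0 0 0; 8 0 0.025 -0.02 0 0 0")

```text
clock: 23.6
tcp_pos: [0.5056, 0.1258, 0.3119]
orientation: [-2.214, 0.017, 2.214]
contact_force: [-0.3, 0.5, -1.8]
grip_width: 0.0108
```

>>> apply_moves(increments="8 0 0.02 -0.015 0 0 0; 8 0 0.008 -0.005 0 0 0; 8 0 0 0 0 0 0; 8 0 0 0 0 0 0; 8 0 0 0 0 0 0; 8 0 0 0 0 0 0; 8 0 0 0 0 0 0; 8 0 0 0 0 0 0")

```text
clock: 24.4
tcp_pos: [0.5245, 0.0989, 0.312]
orientation: [-2.214, 0.017, 2.214]
contact_force: [0.2, -0.4, -1.8]
grip_width: 0.0114
```

Run:
```python
from h import *
import pickle
s=st();D={n:grab(n) for n in('top','wrist','side')};pickle.dump(D,open('D5.pkl','wb'))
w=D['wrist'];sd=cv2.resize(D['side']['color'][130:300,190:310],None,fx=2.5,fy=2.5,interpolation=cv2.INTER_CUBIC)
im=np.zeros((600,800,3),np.uint8);im[:375,:500]=cv2.resize(w['color'],(500,375));im[:425,500:]=sd
im[380:600,:500]=cv2.resize(D['top']['color'][160:248,120:320],(500,220),interpolation=cv2.INTER_CUBIC)
cv2.imwrite('pics/p5.png',cv2.convertScaleAbs(im,alpha=1.4))
```

```text
{'clock': 24.4, 'joints': [0.067, 0.1983, -0.4289, 1.7556, 0.0878, 1.2065, -1.9716], 'tcp_pos': [0.5245, 0.0989, 0.312], 'orientation': [-2.214, 0.0166, 2.2139], 'contact_force': [0.2488, -0.3766, -1.8057], 'grip_width': 0.0114}
```

View pics/p5.png

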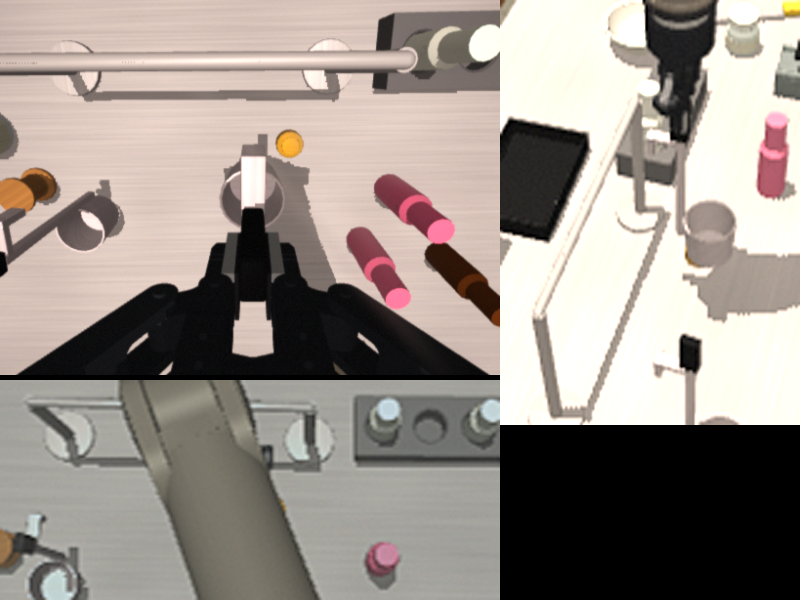

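Run:
```python
from h import *
import pickle
D=pickle.load(open('D5.pkl','rb'));w=D['wrist'];k=1.024
print('rail',at_z(w,252*k,53*k,.235),at_z(w,252*k,69*k,.235),at_z(w,60*k,62*k,.235),at_z(w,380*k,60*k,.235))
for z in(.285,.291,.297): print('tip',at_z(w,255*k,149*k,z))
for x in(.574,.58,.59,.6): print('proj hook outer top',x,proj(w,(x,.099,.291))/k)
# cup rim center row, z=.062+.094
print('cup',at_z(w,252*k,195*k,.156))
t=D['top']
```

```text
rail [0.62070057 0.09780448 0.235     ] [0.61088151 0.09795929 0.235     ] [0.61714266 0.22394886 0.235     ] [0.61515706 0.01402271 0.235     ]
tip [0.56819543 0.09687066 0.285     ]
tip [0.56954042 0.09689521 0.291     ]
tip [0.57088541 0.09691976 0.297     ]
proj hook outer top 0.574 [250.94595808 140.85249301]
proj hook outer top 0.58 [250.75466381 129.59485089]
proj hook outer top 0.59 [250.42605575 110.25631117]
proj hook outer top 0.6 [250.08459551  90.16142255]
cup [0.49196419 0.09997929 0.156     ]
```

Run:
```python
from h import *
import pickle
D=pickle.load(open('D5.pkl','rb'));s=D['side']
f=lambda u,v,z:at_z(s,190+(u-500)/2.5-.3,130+v/2.5-.3,z).round(4)
print('cup',f(709,215,.156)); print('hook end',f(648,137,.285)); 
# handle: pixel column at rows, intersect with plane y=.099
o,k=ray(s,190+(682-500)/2.5-.3,130+200/2.5-.3); print('handle',o+k*(.099-o[1])/k[1])
o,k=ray(s,190+(648-500)/2.5-.3,130+136/2.5-.3); print('hook end',o+k*(.105-o[1])/k[1])
# rail points on side
print('rail',f(540,312,.235),f(638,97,.235))
```

```text
cup [0.4896 0.0915 0.156 ]
hook end [0.5658 0.0976 0.285 ]
handle [0.52314445 0.099      0.18324886]
hook end [0.56328276 0.105      0.29515869]
rail [0.6167 0.3358 0.235 ] [ 0.6144 -0.0111  0.235 ]
```

>>> apply_moves(increments="8 0 0 -0.012 0 0 0; 8 0 0 -0.022 0 0 0; 8 0 0 -0.02 0 0 0; 8 0 0 -0.011 0 0 0; 8 0 0 0 0 0 0; 8 0 0 0 0 0 0; 8 0.008 0 0 0 0 0; 8 0.01 0 0 0 0 0")

```text
clock: 25.35
tcp_pos: [0.5893, 0.0977, 0.2938]
orientation: [-2.215, 0.017, 2.213]
contact_force: [0.2, -0.1, -2.3]
grip_width: 0.0112
```

>>> apply_moves(increments="8 0.005 0 0 0 0 0; 8 0.005 0 0 0 0 0; 8 0.004 0 0 0 0 0; 8 0.004 0 0 0 0 0; 8 0.002 0 0 0 0 0; 8 0 0 0 0 0 0; 8 0 0 0 0 0 0; 8 0 0 0 0 0 0")

```text
clock: 26.15
tcp_pos: [0.5899, 0.0976, 0.2742]
orientation: [-2.214, 0.017, 2.213]
contact_force: [0.4, 0.3, -2.6]
grip_width: 0.0109
```

>>> apply_moves(increments="8 0.003 0 0 0 0 0; 8 0.003 0 0 0 0 0; 8 0.002 0 0 0 0 0; 8 0 0 0 0 0 0; 8 0 0 0 0 0 0; 8 0 0 0 0 0 0; 8 0 0 0 0 0 0; 8 0 0 0 0 0 0")

```text
clock: 26.95
tcp_pos: [0.5899, 0.0976, 0.2678]
orientation: [-2.215, 0.018, 2.212]
contact_force: [-5.2, -1.8, 10.3]
grip_width: 0.011
```

>>> apply_moves(increments="20 0 0 0 0 0 0; 40 0 0 0 0 0 0; 40 0 0 0 0 0 0; 40 0 0 0 0 0 0; 40 0 0 0 0 0 0; 40 0 0 0 0 0 0; 40 0 0 0 0 0 0; 40 -0.01 0 0 0 0 0")

```text
clock: 27.75
tcp_pos: [0.5889, 0.0972, 0.2749]
orientation: [-2.211, 0.018, 2.217]
contact_force: [-0.0, 0.1, -1.3]
grip_width: 0.0402
```

>>> apply_moves(increments="45 -0.02 0 0 0 0 0; 50 -0.03 0 0 0 0 0; 50 -0.03 0 0.01 0 0 0; 50 -0.01 -0.01 0.03 0 0 0; 50 0 -0.02 0.035 0.1 0 0; 50 0 -0.03 0.035 0.1 0 0; 50 0 -0.04 0.025 0.1 0 0; 50 0 -0.04 0.01 0 0 0")

```text
clock: 28.55
tcp_pos: [0.4475, 0.2425, 0.3676]
orientation: [-2.198, 0.057, 2.193]
contact_force: [0.3, 0.5, 0.5]
grip_width: 0.05
```

Run:
```python
from h import *
import pickle
st();s=grab('side');t=grab('top');pickle.dump((s,t),open('D6.pkl','wb'))
R0=R.from_euler('z',-.06).as_matrix()@np.array([[0,0,-1],[0,-1,0],[-1,0,0]]); to((.437,.332,.305),R0)
```

```text
{'clock': 28.55, 'joints': [-0.1223, 0.129, -0.5486, 1.7162, 0.071, 1.314, -2.3073], 'tcp_pos': [0.4475, 0.2425, 0.3676], 'orientation': [-2.1979, 0.0566, 2.1929], 'contact_force': [0.2632, 0.4941, 0.4567], 'grip_width': 0.05}
shift [ 0.0627 -0.084   0.0134] turn(units) [ 0.152 -0.009  0.028]
```

Run:
```python
from h import *
import pickle
D=pickle.load(open('D4.pkl','rb'));w=D['wrist'];k=1.024
def a(n,u,v,z): p=at_z(w,u*k,v*k,z);print(n,p.round(4));return p
h=a('hookA',104,144,.197);c=a('cupA',165,182,.062);print(np.arctan2(*(h-c)[[1,0]]))
a('tabA',85,217,.255)
h=a('hookB',248,122,.197);c=a('cupB',248,169,.062);print(np.arctan2(*(h-c)[[1,0]]));a('tabB',246,202,.255)
s,t=pickle.load(open('D6.pkl','rb'))
# hung dipper tab expected: dark pixels near
for ang in(0,.3):
  c,sn=np.cos(ang),np.sin(ang)
  for n,(dx,dz) in{'tab':(-.02,.045),'cup':(-.06,-.13)}.items():
    # rotate so that cup goes +x
    p=(.615+c*dx-sn*dz,.0977,.237+sn*dx+c*dz); q=proj(s,p);qt=proj(t,p);print(ang,n,q.round(1),s['color'][int(q[1]),int(q[0])],qt.round(1),t['color'][int(qt[1]),int(qt[0])])
```

```text
hookA [0.4852 0.3263 0.197 ]
cupA [0.4081 0.3344 0.062 ]
-0.10482402094090391
tabA [0.4472 0.327  0.255 ]
hookB [0.4791 0.2096 0.197 ]
cupB [0.4037 0.2273 0.062 ]
-0.2301359445230318
tabB [0.436  0.2193 0.255 ]
0 tab [239.6 183.2] [30 31 34] [208.6 174. ] [40 41 41]
0 cup [253.3 222.1] [112 118 131] [212.2 196.3] [154 152 140]
0.3 tab [243.7 185.9] [15 16 17] [208.7 178.6] [38 38 38]
0.3 cup [241.5 221.6] [84 89 99] [212.7 184.7] [70 72 73]
```

>>> apply_moves(increments="50 0 -0.015 0 0.15 0 0; 50 0 -0.025 0 0 0 0; 50 0 -0.025 0 0 0 0; 50 0.015 -0.015 0.004 0 0 0; 50 0.025 -0.004 0 0 0 0; 50 0.022 0 0 0 0 0; 50 0 0 0 0 0 0; 50 0 0 0 0 0 0")

```text
clock: 29.45
tcp_pos: [0.4518, 0.3248, 0.3047]
orientation: [-2.186, 0.077, 2.185]
contact_force: [-0.8, -0.5, 0.4]
grip_width: 0.0502
```

>>> apply_moves(increments="50 0.01 -0.003 0.002 0.15 0 0; 50 0.02 -0.003 0.002 0 0 0; 50 0.03 0 0 0 0 0; 50 0.02 0 0 0 0 0; 50 0.007 0 0 0 0 0; 50 0 0 0 0 0 0; 8 0 0 0 0 0 0; 8 0 0 0 0 0 0")

```text
clock: 30.25
tcp_pos: [0.4485, 0.3321, 0.2184]
orientation: [-2.178, 0.094, 2.174]
contact_force: [-1.0, 0.3, -0.8]
grip_width: 0.0218
```

>>> apply_moves(increments="8 0 0 0 0 0 0; 8 0 0 0 0 0 0; 8 0 0 0 0 0 0; 8 0 0 0 0 0 0; 8 -0.005 0 0 0 0 0; 8 -0.01 0 0 0 0 0; 8 -0.01 0 0 0 0 0; 8 0 0 0 0 0 0")

```text
clock: 31.05
tcp_pos: [0.4484, 0.3322, 0.2436]
orientation: [-2.178, 0.093, 2.174]
contact_force: [0.6, -0.1, -2.1]
grip_width: 0.011
```

>>> apply_moves(increments="8 -0.015 0 0 -0.2 0 0; 8 -0.02 0 0 -0.2 0 0; 8 -0.02 0 0 -0.18 0 0; 8 -0.014 0.01 -0.008 0 0 0; 8 0 0.02 -0.015 0 0 0; 8 0 0.025 -0.018 0 0 0; 8 0 0.022 -0.016 0 0 0; 8 0 0.012 -0.009 0 0 0")

```text
clock: 31.85
tcp_pos: [0.5135, 0.2386, 0.3106]
orientation: [-2.211, 0.025, 2.211]
contact_force: [-0.1, -0.3, -2.3]
grip_width: 0.0113
```

>>> apply_moves(increments="8 0 0.004 -0.004 0 0 0; 8 0 0 0 0 0 0; 8 0 0 0 0 0 0; 8 0 0 0 0 0 0; 8 0 0 0 0 0 0; 8 0 0 0 0 0 0; 8 0 0 0 0 0 0; 8 0 0 0 0 0 0")

```text
clock: 32.65
tcp_pos: [0.5161, 0.2372, 0.3109]
orientation: [-2.212, 0.02, 2.212]
contact_force: [0.1, 1.0, -1.6]
grip_width: 0.011
```

Run:
```python
from h import *
import pickle
s=st();D={n:grab(n) for n in('top','wrist','side')};pickle.dump(D,open('D7.pkl','wb'))
w=D['wrist'];sd=cv2.resize(D['side']['color'][130:320,190:310],None,fx=2.5,fy=2.5,interpolation=cv2.INTER_CUBIC)
im=np.zeros((600,800,3),np.uint8);im[:375,:500]=cv2.resize(w['color'],(500,375));im[:475,500:]=sd
im[380:600,:500]=cv2.resize(D['top']['color'][160:248,120:320],(500,220),interpolation=cv2.INTER_CUBIC)
cv2.imwrite('pics/p6.png',cv2.convertScaleAbs(im,alpha=1.4))
```

```text
{'clock': 32.65, 'joints': [-0.1016, 0.2756, -0.5396, 1.6767, 0.1489, 1.2305, -2.2632], 'tcp_pos': [0.5161, 0.2372, 0.3109], 'orientation': [-2.2125, 0.0199, 2.2124], 'contact_force': [0.1281, 1.0223, -1.5713], 'grip_width': 0.011}
```

View pics/p6.png

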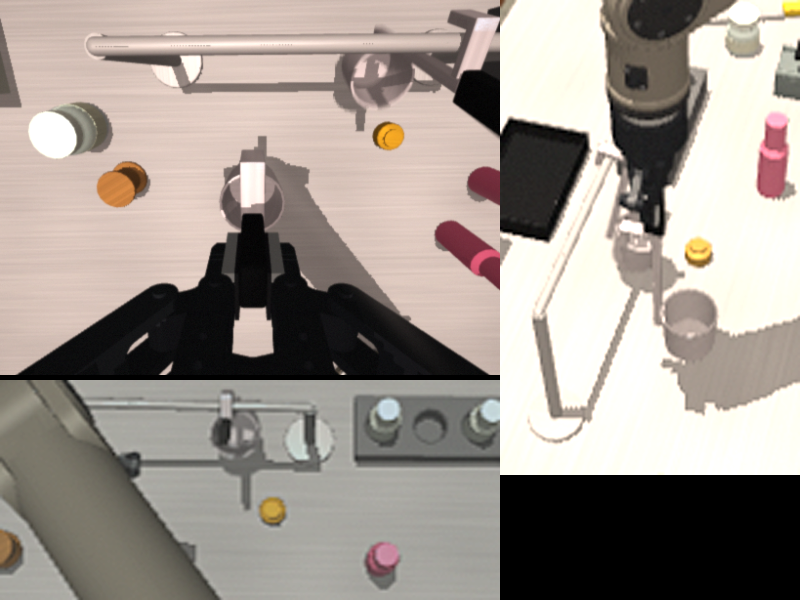

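Run:
```python
from h import *
import pickle
D=pickle.load(open('D7.pkl','rb'));w=D['wrist'];k=1.024
print('tip',at_z(w,254*k,163*k,.291),'cup',at_z(w,251*k,200*k,.156),'rail',at_z(w,250*k,44*k,.235))
s=D['side'];f=lambda u,v,z:at_z(s,190+(u-500)/2.5-.3,130+v/2.5-.3,z).round(4)
print('cup',f(690,308,.156),'tip',f(620,228,.291))
```

```text
tip [0.55351599 0.23588359 0.291     ] cup [0.47842967 0.23962222 0.156     ] rail [0.61749036 0.23716822 0.235     ]
cup [0.4746 0.2337 0.156 ] tip [0.5531 0.242  0.291 ]
```

>>> apply_moves(increments="8 0 0 -0.014 0 0 0; 8 0 0 -0.026 0 0 0; 8 0 0 -0.026 0 0 0; 8 0 0 -0.014 0 0 0; 8 0 0 0 0 0 0; 8 0 0 0 0 0 0; 8 0.008 0 0 0 0 0; 8 0.01 0 0 0 0 0")

```text
clock: 33.6
tcp_pos: [0.5957, 0.2362, 0.2928]
orientation: [-2.214, 0.019, 2.212]
contact_force: [0.3, 0.1, -3.0]
grip_width: 0.0115
```

>>> apply_moves(increments="8 0.005 0 0 0 0 0; 8 0.005 0 0 0 0 0; 8 0.004 0 0 0 0 0; 8 0.004 0 0 0 0 0; 8 0.002 0 0 0 0 0; 8 0 0 0 0 0 0; 8 0 0 0 0 0 0; 8 0 0 0 0 0 0")

```text
clock: 34.4
tcp_pos: [0.5962, 0.2358, 0.2732]
orientation: [-2.213, 0.02, 2.212]
contact_force: [-0.0, 0.6, -2.7]
grip_width: 0.0111
```

>>> apply_moves(increments="8 0.003 0 0 0 0 0; 8 0.002 0 0 0 0 0; 8 0.002 0 0 0 0 0; 8 0 0 0 0 0 0; 8 0 0 0 0 0 0; 8 0 0 0 0 0 0; 8 0 0 0 0 0 0; 8 0 0 0 0 0 0")

```text
clock: 35.2
tcp_pos: [0.5961, 0.2359, 0.2679]
orientation: [-2.214, 0.02, 2.211]
contact_force: [-4.5, -1.9, 8.8]
grip_width: 0.0112
```

Seated like the first one. Release and retreat.

>>> apply_moves(increments="20 0 0 0 0 0 0; 40 0 0 0 0 0 0; 40 0 0 0 0 0 0; 40 0 0 0 0 0 0; 40 0 0 0 0 0 0; 40 0 0 0 0 0 0; 40 0 0 0 0 0 0; 40 -0.01 0 0 0 0 0")

```text
clock: 36.0
tcp_pos: [0.5954, 0.2352, 0.2748]
orientation: [-2.21, 0.021, 2.216]
contact_force: [0.1, -0.3, -0.7]
grip_width: 0.0401
```

>>> apply_moves(increments="40 -0.02 0 0 0 0 0; 40 -0.03 0 0 0 0 0; 40 -0.03 0 0.01 0 0 0; 20 -0.01 0.01 0.03 0 0 0; 0 0 0.02 0.035 0 0 0; 0 0 0.035 0.035 0 0 0; 0 0 0.04 0.02 0 0 0; 0 0 0.04 0.01 0 0 0")

```text
clock: 36.8
tcp_pos: [0.4516, 0.0927, 0.3671]
orientation: [-2.216, 0.018, 2.212]
contact_force: [1.2, -1.3, 0.5]
grip_width: -0.0
```

>>> apply_moves(increments="0 0 0.04 0 0 0 0; 0 0 0.04 0 0 0 0; 0 0 0.04 0 0 0 0; 0 0 0.04 0 0 0 0; 0 0 0.04 0 0 0 0; 0 0 0.04 0 0 0 0; 0 0 0.03 0 0 0 0; 0 0 0.02 0 0 0 0")

```text
clock: 37.6
tcp_pos: [0.4479, -0.1993, 0.3668]
orientation: [-2.212, 0.024, 2.21]
contact_force: [0.1, 0.5, 0.3]
grip_width: -0.0004
```

Run:
```python
from h import *
import pickle
st();s=grab('side','s8.png');t=grab('top','t8.png')
for nm,y in(('B',.0977),('A',.236)):
 for ang in(0,.3):
  c,sn=np.cos(ang),np.sin(ang)
  for n,(dx,dz) in{'tab':(-.02,.045),'cupin':(-.06,-.124)}.items():
    p=(.615+c*dx-sn*dz,y,.237+sn*dx+c*dz); q=proj(s,p);qt=proj(t,p);print(nm,ang,n,q.round(1),s['color'][int(q[1]),int(q[0])],qt.round(1),t['color'][int(qt[1]),int(qt[0])])
# motion / dark tab blobs near rail in top view
import time
s2=grab('side');print('diff',cv2.absdiff(s['color'],s2['color']).max())
g=t['color'].max(2)[160:215,140:245];n,l,stt,ce=cv2.connectedComponentsWithStats((g<48).astype(np.uint8))
for i in range(1,n):
  if stt[i][4]>8:print(stt[i],(ce[i]+[140,160]).round(1),at_z(t,*(ce[i]+[140,160]),.27).round(3))
```

```text
{'clock': 37.6, 'joints': [0.4478, 0.0649, -0.1655, 1.775, 0.0116, 1.3015, -1.3119], 'tcp_pos': [0.4479, -0.1993, 0.3668], 'orientation': [-2.2125, 0.0238, 2.2103], 'contact_force': [0.1201, 0.5201, 0.2822], 'grip_width': -0.0004}
B 0 tab [239.6 183.2] [123 133 142] [208.6 174. ] [104 106 107]
B 0 cupin [253.2 221. ] [106 114 123] [212.1 196.1] [115 119 119]
B 0.3 tab [243.7 185.9] [ 86  93 101] [208.7 178.6] [33 34 34]
B 0.3 cupin [241.9 220.7] [132 139 155] [212.6 184.9] [76 78 80]
A 0 tab [224.2 218. ] [31 32 34] [161.2 173.4] [49 50 50]
A 0 cupin [240.2 255.2] [112 119 131] [170.  195.6] [152 151 138]
A 0.3 tab [228.6 220.7] [15 14 14] [161.6 178.1] [38 38 39]
A 0.3 cupin [228.3 254.4] [ 95 101 111] [171.  184.4] [68 70 69]
diff 200
[19 11  8  8 40] [162.3 175. ] [0.593 0.235 0.27 ]
[67 16  5 11 46] [209.2 181. ] [0.576 0.096 0.27 ]
```

>>> apply_moves(increments="0 0 0.02 0 0 0 0; 0 0 0.03 0 0 0 0; 0 0 0.03 0 0 0 0; 0 0 0.03 0 0 0 0; 0 0 0.02 -0.01 0 0 0; 0 0 0.008 -0.005 0 0 0; 0 0 0 0 0 0 0; 0 0 0 0 0 0 0")

```text
clock: 38.55
tcp_pos: [0.4613, -0.3329, 0.366]
orientation: [-2.213, 0.016, 2.213]
contact_force: [0.2, -0.1, -0.0]
grip_width: -0.0002
```

```bash
cat > still.py <<'E'
from h import *
import sys
st()
a=[grab('side') for _ in range(3)]; t=[grab('top') for _ in range(3)]
for L in(a,t):
  d=cv2.absdiff(L[0]['color'],L[2]['color']).max(2); ys,xs=np.where(d>25); print('moved px',len(xs),(xs.min(),xs.max(),ys.min(),ys.max()) if len(xs) else '')
t=t[0]; g=t['color'].max(2)[160:215,140:245];n,l,stt,ce=cv2.connectedComponentsWithStats((g<48).astype(np.uint8))
for i in range(1,n):
  if stt[i][4]>8:print(stt[i],at_z(t,*(ce[i]+[140,160]),.27).round(3))
cv2.imwrite('pics/'+sys.argv[1]+'.png',cv2.convertScaleAbs(np.hstack([cv2.resize(a[0]['color'][90:330,180:360],(400,533)),cv2.resize(t['color'][140:300,120:380],(400,246)) if 0 else cv2.copyMakeBorder(cv2.resize(t['color'][140:300,120:380],(400,246)),0,533-246,0,0,0)]),alpha=1.4))
E
python3 still.py q1
```

```text
{'clock': 38.55, 'joints': [0.5698, 0.2029, -0.0645, 1.6163, 0.0125, 1.3233, -1.0829], 'tcp_pos': [0.4613, -0.3329, 0.366], 'orientation': [-2.2132, 0.0162, 2.213], 'contact_force': [0.1707, -0.0534, -0.0324], 'grip_width': -0.0002}
moved px 696 (np.int64(221), np.int64(437), np.int64(38), np.int64(282))
moved px 608 (np.int64(158), np.int64(407), np.int64(163), np.int64(373))
[19 12  8  7 38] [0.591 0.235 0.27 ]
[68 15  5  8 30] [0.585 0.096 0.27 ]
```

>>> apply_moves(increments="0 0.04 0 0 0 0 0; 0 0.04 0 0 0 0 0; 0 0.04 0 0 0 0 0; 0 0.04 0 0 0 0 0; 0 0.04 0 0 0 0 0; 0 0.03 0 0 0 0 0; 0 0 0 0 0 0 0; 0 0 0 0 0 0 0")

```text
clock: 39.65
tcp_pos: [0.461, -0.3349, 0.1365]
orientation: [-2.212, 0.02, 2.212]
contact_force: [0.2, 0.2, 0.6]
grip_width: -0.0001
```

>>> apply_moves(increments="0 0 0 0 0 0 0; 0 0 0 0 0 0 0; 0 0 0 0 0 0 0; 0 0 0 0 0 0 0; 0 0 0 0 0 0 0; 0 0 0 0 0 0 0; 0 0 0 0 0 0 0; 0 0 0 0 0 0 0")

```text
clock: 40.45
tcp_pos: [0.4607, -0.3349, 0.1358]
orientation: [-2.212, 0.02, 2.212]
contact_force: [-0.5, -0.2, -0.1]
grip_width: 0.0001
```

>>> apply_moves(increments="0 0 0 0 0 0 0; 0 0 0 0 0 0 0; 0 0 0 0 0 0 0; 0 0 0 0 0 0 0; 0 0 0 0 0 0 0; 0 0 0 0 0 0 0; 0 0 0 0 0 0 0; 0 0 0 0 0 0 0")

```text
clock: 41.25
tcp_pos: [0.4608, -0.3349, 0.1359]
orientation: [-2.212, 0.02, 2.212]
contact_force: [0.6, -0.3, 0.7]
grip_width: -0.0004
```

>>> apply_moves(increments="0 0 0 0 0 0 0; 0 0 0 0 0 0 0; 0 0 0 0 0 0 0; 0 0 0 0 0 0 0; 0 0 0 0 0 0 0; 0 0 0 0 0 0 0; 0 0 0 0 0 0 0; 0 0 0 0 0 0 0")

```text
clock: 42.05
tcp_pos: [0.4608, -0.3349, 0.1359]
orientation: [-2.212, 0.02, 2.212]
contact_force: [-0.2, -0.1, -0.6]
grip_width: -0.0004
```

```bash
python3 still.py q2
```

```text
{'clock': 42.05, 'joints': [0.5739, 0.4057, -0.0693, 1.8895, 0.0365, 0.8476, -1.1028], 'tcp_pos': [0.4608, -0.3349, 0.1359], 'orientation': [-2.2124, 0.0199, 2.2124], 'contact_force': [-0.2284, -0.0675, -0.5513], 'grip_width': -0.0004}
moved px 1005 (np.int64(210), np.int64(260), np.int64(179), np.int64(282))
moved px 438 (np.int64(159), np.int64(225), np.int64(159), np.int64(212))
[20 14  7 10 52] [0.582 0.234 0.27 ]
[67 15  6  8 32] [0.585 0.096 0.27 ]
```

>>> apply_moves(increments="0 0 0 0 0 0 0; 0 0 0 0 0 0 0; 0 0 0 0 0 0 0; 0 0 0 0 0 0 0; 0 0 0 0 0 0 0; 0 0 0 0 0 0 0; 0 0 0 0 0 0 0; 0 0 0 0 0 0 0")

```text
clock: 43.15
tcp_pos: [0.4608, -0.3349, 0.1359]
orientation: [-2.212, 0.02, 2.212]
contact_force: [0.1, -0.1, 0.7]
grip_width: -0.0001
```

>>> apply_moves(increments="0 0 0 0 0 0 0; 0 0 0 0 0 0 0; 0 0 0 0 0 0 0; 0 0 0 0 0 0 0; 0 0 0 0 0 0 0; 0 0 0 0 0 0 0; 0 0 0 0 0 0 0; 0 0 0 0 0 0 0")

```text
clock: 43.95
tcp_pos: [0.4608, -0.3349, 0.1359]
orientation: [-2.212, 0.02, 2.212]
contact_force: [0.5, -0.2, 0.5]
grip_width: 0.0002
```

>>> apply_moves(increments="0 0 0 0 0 0 0; 0 0 0 0 0 0 0; 0 0 0 0 0 0 0; 0 0 0 0 0 0 0; 0 0 0 0 0 0 0; 0 0 0 0 0 0 0; 0 0 0 0 0 0 0; 0 0 0 0 0 0 0")

```text
clock: 44.75
tcp_pos: [0.4608, -0.3349, 0.1359]
orientation: [-2.212, 0.02, 2.212]
contact_force: [-0.8, 0.2, -0.9]
grip_width: 0.0003
```

>>> apply_moves(increments="0 0 0 0 0 0 0; 0 0 0 0 0 0 0; 0 0 0 0 0 0 0; 0 0 0 0 0 0 0; 0 0 0 0 0 0 0; 0 0 0 0 0 0 0; 0 0 0 0 0 0 0; 0 0 0 0 0 0 0")

```text
clock: 45.55
tcp_pos: [0.4608, -0.3349, 0.1359]
orientation: [-2.212, 0.02, 2.212]
contact_force: [1.0, 0.2, 0.4]
grip_width: -0.0001
```

>>> apply_moves(increments="0 0 0 0 0 0 0; 0 0 0 0 0 0 0; 0 0 0 0 0 0 0; 0 0 0 0 0 0 0; 0 0 0 0 0 0 0; 0 0 0 0 0 0 0; 0 0 0 0 0 0 0; 0 0 0 0 0 0 0")

```text
clock: 46.35
tcp_pos: [0.4608, -0.3349, 0.1359]
orientation: [-2.212, 0.02, 2.212]
contact_force: [0.5, 0.1, -1.0]
grip_width: 0.0001
```

>>> apply_moves(increments="0 0 0 0 0 0 0; 0 0 0 0 0 0 0; 0 0 0 0 0 0 0; 0 0 0 0 0 0 0; 0 0 0 0 0 0 0; 0 0 0 0 0 0 0; 0 0 0 0 0 0 0; 0 0 0 0 0 0 0")

```text
clock: 47.15
tcp_pos: [0.4608, -0.3349, 0.1359]
orientation: [-2.212, 0.02, 2.212]
contact_force: [-0.2, -1.0, 0.1]
grip_width: -0.0003
```

```bash
cat > track.py <<'E'
from h import *
F=[grab('side')['color'] for _ in range(12)]
for nm,(a,b,c,d) in{'A':(200,262,200,285),'B':(225,275,165,250)}.items():
  print(nm,[int((cv2.absdiff(F[0][c:d,a:b],f[c:d,a:b]).max(2)>25).sum()) for f in F])
E
python3 track.py; python3 still.py q3
```

```text
A [0, 453, 762, 1005, 1133, 1247, 1294, 1320, 1300, 1177, 910, 469]
B [0, 58, 134, 269, 374, 482, 552, 611, 638, 618, 578, 507]
{'clock': 47.75, 'joints': [0.5739, 0.4058, -0.0693, 1.8894, 0.0365, 0.8476, -1.1028], 'tcp_pos': [0.4608, -0.3349, 0.1359], 'orientation': [-2.2123, 0.0199, 2.2124], 'contact_force': [0.7963, 0.0913, 0.08], 'grip_width': -0.0}
moved px 549 (np.int64(213), np.int64(265), np.int64(180), np.int64(282))
moved px 327 (np.int64(159), np.int64(225), np.int64(163), np.int64(209))
[20 13  7  7 41] [0.59  0.234 0.27 ]
[67 15  6  9 39] [0.581 0.096 0.27 ]
```

```bash
cat > track.py <<'E'
from h import *
F=[grab('side') for _ in range(14)]
print(r.get_obs()['clock'])
for nm,y in{'A':.235,'B':.097}.items():
  o=[]
  for f in F:
    # dark tab centroid near rail
    q=proj(f,(.590,y,.27)).astype(int);g=f['color'].max(2)[q[1]-16:q[1]+16,q[0]-14:q[0]+14]
    ys,xs=np.where(g<45); o.append((round(float(xs.mean()),1),round(float(ys.mean()),1)) if len(xs) else None)
  print(nm,o)
E
python3 track.py
```

```text
48.75
A [(10.8, 12.9), (11.3, 13.3), (11.7, 13.7), (11.8, 13.9), (12.1, 14.2), (12.0, 14.2), (11.8, 13.9), (11.6, 13.6), (11.1, 13.2), (10.8, 12.8), (10.4, 12.5), (10.3, 12.4), (10.1, 12.2), (9.9, 12.1)]
B [(16.9, 17.1), (17.0, 17.2), (17.1, 17.2), (17.2, 17.4), (17.3, 17.7), (17.5, 17.7), (17.6, 17.9), (17.8, 17.9), (17.8, 17.9), (17.7, 17.9), (17.6, 17.8), (17.4, 17.7), (17.3, 17.5), (17.2, 17.4)]
```

>>> apply_moves(increments="0 0 0 0 0 0 0; 0 0 0 0 0 0 0; 0 0 0 0 0 0 0; 0 0 0 0 0 0 0; 0 0 0 0 0 0 0; 0 0 0 0 0 0 0; 0 0 0 0 0 0 0; 0 0 0 0 0 0 0")

```text
clock: 49.55
tcp_pos: [0.4608, -0.3349, 0.1359]
orientation: [-2.212, 0.02, 2.212]
contact_force: [-0.6, -0.6, -0.2]
grip_width: 0.0001
```

>>> apply_moves(increments="0 0 0 0 0 0 0; 0 0 0 0 0 0 0; 0 0 0 0 0 0 0; 0 0 0 0 0 0 0; 0 0 0 0 0 0 0; 0 0 0 0 0 0 0; 0 0 0 0 0 0 0; 0 0 0 0 0 0 0")

```text
clock: 50.35
tcp_pos: [0.4608, -0.3349, 0.1359]
orientation: [-2.212, 0.02, 2.212]
contact_force: [-0.0, -0.4, -0.2]
grip_width: -0.0005
```

>>> apply_moves(increments="0 0 0 0 0 0 0; 0 0 0 0 0 0 0; 0 0 0 0 0 0 0; 0 0 0 0 0 0 0; 0 0 0 0 0 0 0; 0 0 0 0 0 0 0; 0 0 0 0 0 0 0; 0 0 0 0 0 0 0")

```text
clock: 51.15
tcp_pos: [0.4607, -0.3349, 0.1359]
orientation: [-2.212, 0.02, 2.212]
contact_force: [0.0, 0.7, 0.3]
grip_width: 0.0002
```

>>> apply_moves(increments="0 0 0 0 0 0 0; 0 0 0 0 0 0 0; 0 0 0 0 0 0 0; 0 0 0 0 0 0 0; 0 0 0 0 0 0 0; 0 0 0 0 0 0 0; 0 0 0 0 0 0 0; 0 0 0 0 0 0 0")

```text
clock: 51.95
tcp_pos: [0.4608, -0.3349, 0.1359]
orientation: [-2.212, 0.02, 2.212]
contact_force: [-0.4, -0.3, -0.5]
grip_width: -0.0001
```

>>> apply_moves(increments="0 0 0 0 0 0 0; 0 0 0 0 0 0 0; 0 0 0 0 0 0 0; 0 0 0 0 0 0 0; 0 0 0 0 0 0 0; 0 0 0 0 0 0 0; 0 0 0 0 0 0 0; 0 0 0 0 0 0 0")

```text
clock: 52.75
tcp_pos: [0.4608, -0.3349, 0.1359]
orientation: [-2.212, 0.02, 2.212]
contact_force: [0.4, -0.0, -0.1]
grip_width: 0.0001
```

>>> apply_moves(increments="0 0 0 0 0 0 0; 0 0 0 0 0 0 0; 0 0 0 0 0 0 0; 0 0 0 0 0 0 0; 0 0 0 0 0 0 0; 0 0 0 0 0 0 0; 0 0 0 0 0 0 0; 0 0 0 0 0 0 0")

```text
clock: 53.55
tcp_pos: [0.4608, -0.3349, 0.1359]
orientation: [-2.212, 0.02, 2.212]
contact_force: [0.5, -0.5, -0.3]
grip_width: -0.0002
```

>>> apply_moves(increments="0 0 0 0 0 0 0; 0 0 0 0 0 0 0; 0 0 0 0 0 0 0; 0 0 0 0 0 0 0; 0 0 0 0 0 0 0; 0 0 0 0 0 0 0; 0 0 0 0 0 0 0; 0 0 0 0 0 0 0")

```text
clock: 54.35
tcp_pos: [0.4608, -0.3349, 0.1359]
orientation: [-2.212, 0.02, 2.212]
contact_force: [-0.3, 0.1, 0.7]
grip_width: 0.0002
```

>>> apply_moves(increments="0 0 0 0 0 0 0; 0 0 0 0 0 0 0; 0 0 0 0 0 0 0; 0 0 0 0 0 0 0; 0 0 0 0 0 0 0; 0 0 0 0 0 0 0; 0 0 0 0 0 0 0; 0 0 0 0 0 0 0")

```text
clock: 55.15
tcp_pos: [0.4608, -0.3349, 0.1359]
orientation: [-2.212, 0.02, 2.212]
contact_force: [0.3, -0.2, -0.1]
grip_width: 0.0001
```

>>> apply_moves(increments="0 0 0 0 0 0 0; 0 0 0 0 0 0 0; 0 0 0 0 0 0 0; 0 0 0 0 0 0 0; 0 0 0 0 0 0 0; 0 0 0 0 0 0 0; 0 0 0 0 0 0 0; 0 0 0 0 0 0 0")

```text
clock: 55.95
tcp_pos: [0.4608, -0.3349, 0.1359]
orientation: [-2.212, 0.02, 2.212]
contact_force: [-0.4, 0.4, 0.5]
grip_width: 0.0001
```

>>> apply_moves(increments="0 0 0 0 0 0 0; 0 0 0 0 0 0 0; 0 0 0 0 0 0 0; 0 0 0 0 0 0 0; 0 0 0 0 0 0 0; 0 0 0 0 0 0 0; 0 0 0 0 0 0 0; 0 0 0 0 0 0 0")

```text
clock: 56.75
tcp_pos: [0.4608, -0.3349, 0.1359]
orientation: [-2.212, 0.02, 2.212]
contact_force: [-0.1, 0.9, 0.4]
grip_width: -0.0001
```

>>> apply_moves(increments="0 0 0 0 0 0 0; 0 0 0 0 0 0 0; 0 0 0 0 0 0 0; 0 0 0 0 0 0 0; 0 0 0 0 0 0 0; 0 0 0 0 0 0 0; 0 0 0 0 0 0 0; 0 0 0 0 0 0 0")

```text
clock: 57.55
tcp_pos: [0.4608, -0.3349, 0.1359]
orientation: [-2.212, 0.02, 2.212]
contact_force: [0.9, 0.2, -0.8]
grip_width: -0.0
```

>>> apply_moves(increments="0 0 0 0 0 0 0; 0 0 0 0 0 0 0; 0 0 0 0 0 0 0; 0 0 0 0 0 0 0; 0 0 0 0 0 0 0; 0 0 0 0 0 0 0; 0 0 0 0 0 0 0; 0 0 0 0 0 0 0")

```text
clock: 58.35
tcp_pos: [0.4608, -0.3349, 0.1359]
orientation: [-2.212, 0.02, 2.212]
contact_force: [-0.4, 0.8, 0.5]
grip_width: -0.0
```

>>> apply_moves(increments="0 0 0 0 0 0 0; 0 0 0 0 0 0 0; 0 0 0 0 0 0 0; 0 0 0 0 0 0 0; 0 0 0 0 0 0 0; 0 0 0 0 0 0 0; 0 0 0 0 0 0 0; 0 0 0 0 0 0 0")

```text
clock: 59.15
tcp_pos: [0.4608, -0.3349, 0.1359]
orientation: [-2.212, 0.02, 2.212]
contact_force: [0.0, 0.2, -0.9]
grip_width: 0.0001
```

>>> apply_moves(increments="0 0 0 0 0 0 0; 0 0 0 0 0 0 0; 0 0 0 0 0 0 0; 0 0 0 0 0 0 0; 0 0 0 0 0 0 0; 0 0 0 0 0 0 0; 0 0 0 0 0 0 0; 0 0 0 0 0 0 0")

```text
clock: 59.95
tcp_pos: [0.4608, -0.3349, 0.1359]
orientation: [-2.212, 0.02, 2.212]
contact_force: [-0.5, 0.6, -0.1]
grip_width: 0.0003
```

```bash
python3 track.py
```

```text
60.65
A [(11.0, 13.0), (11.0, 13.0), (11.0, 13.0), (11.0, 13.1), (11.0, 13.0), (11.0, 13.0), (11.0, 13.0), (11.0, 13.0), (11.0, 13.0), (11.0, 13.0), (11.0, 13.0), (11.0, 13.0), (11.0, 13.0), (11.0, 13.0)]
B [(17.3, 17.7), (17.3, 17.7), (17.3, 17.7), (17.3, 17.7), (17.3, 17.7), (17.3, 17.6), (17.3, 17.7), (17.3, 17.7), (17.3, 17.7), (17.3, 17.7), (17.3, 17.7), (17.3, 17.7), (17.3, 17.7), (17.3, 17.7)]
```

Run:
```python
from h import *
s=grab('side','s9.png');t=grab('top','t9.png')
def bl(f,p,w,h,thr):
    q=proj(f,p).astype(int);g=f['color'].min(2)[q[1]-h:q[1]+h,q[0]-w:q[0]+w];n,l,stt,ce=cv2.connectedComponentsWithStats((g>thr).astype(np.uint8));
    i=1+np.argmin([np.hypot(*(ce[k]-[w,h])) if stt[k][4]>15 else 99 for k in range(1,n)]); print(stt[i],g.max()); return ce[i]+q-[w,h]
for p in((.632,-.1055,.16),(.633,-.238,.16)):
    for ts,tt in((170,170),(185,200)):
        try:
            u=bl(s,p,12,12,ts);v=bl(t,p,12,12,tt);A,B=ray(s,*u),ray(t,*v)
            M=np.c_[A[1],-B[1]];k=np.linalg.lstsq(M,B[0]-A[0],rcond=None)[0];print(u,v,(A[0]+A[1]*k[0]).round(4),(B[0]+B[1]*k[1]).round(4), proj(s,p).round(1),proj(t,p).round(1))
        except Exception as e: print(e)
```

```text
[  0   2  18  22 200] 228
attempt to get argmin of an empty sequence
[ 9 10  8  6 38] 228
attempt to get argmin of an empty sequence
[  0   0  24  20 307] 234
attempt to get argmin of an empty sequence
[  0   2  17  18 127] 234
attempt to get argmin of an empty sequence
```

Run:
```python
from h import *
import pickle
s=r.grab_frame('side')
im=cv2.imread('pics/s9.png')
for p in((.632,-.1055,.16),(.632,-.237,.16)):
    q=proj(s,p);print(q.round(1)); u,v=q.astype(int)
    print(im.min(2)[v-9:v+10,u-8:u+9])
```

```text
[248.9 164.5]
[[148  97 100 100 101 104 103 102 102 104 102 103 106 107 105 106 126]
 [176 150 152 146  97 100  97  98 100 100 100 104 107 107 107 106 103]
 [174 176 176 174 151 150 150 150 152 151 136 105 107 107 106 108 111]
 [173 173 172 175 176 175 173 176 177 174 135 104 107 106 107 107 111]
 [172 171 173 175 173 172 172 175 176 168 108 106 107 106 105 108 111]
 [173 172 173 174 171 170 172 173 170 149 100 104 105 106  98 108 111]
 [171 172 175 172 171 171 172 171 164 120 109 100 102 100  84 108 111]
 [172 173 174 172 171 171 178 190 206 193 191 164 136  95  68 107 112]
 [171 174 171 170 171 177 213 218 225 226 226 217 201 137  79 106 112]
 [173 173 172 170 173 194 226 223 222 223 224 225 227 183  97 101 112]
 [174 173 171 171 176 206 226 224 223 223 223 225 227 181 101 103 110]
 [174 170 172 172 172 170 209 228 226 225 226 227 209 131 102 106 108]
 [173 171 172 174 170 133 149 191 208 207 203 181 148 101 105 106 107]
 [172 171 173 171 168 114 106 128 150 149 141 120 105 110 107 106 107]
 [172 172 161 170 167 129 127 110 111 110 111 109 109 114 104 106 105]
 [169 158 170 174 162
[... 927 characters left out ...]
195 188 183 207 226 223 222 221 224 225 222 170  89  94  94]
 [210 206 201 191 186 203 227 225 224 224 225 227 219 162 146 148 149]
 [214 210 204 196 184 151 191 229 227 229 228 198 157 153 176 174 175]
 [221 212 206 199 183 114 124 171 168 172 170 137 104 151 175 172 172]
 [204 213 207 199 174 129 103 109 103 106 108 107 109 148 175 173 173]
 [193 216 210 210 161 116 110 114 109 112 110 109 110 150 174 172 175]
 [215 213 181 155 122  98 111 114 114 113 111 109 109 151 174 174 177]
 [160 151 122  84  85 100 112 115 114 112 112 110 109 150 175 176 178]
 [ 83  87  89  93  97 106 113 115 114 111 113 110 108 149 176 176 177]
 [ 91  95  94 101 104 110 112 115 114 112 111 109 108 143 178 177 175]]
```

>>> apply_moves(increments="0 0.02 0 -0.002 0 0 0; 0 0.02 0 0 0 0 0; 0 0.01 0 0 0 0 0; 0 0.006 0 0 0 0 0; 0 0.004 0 0 0 0 0; 0 0.004 0 0 0 0 0; 0 0.003 0 0 0 0 0; 0 0 0 0 0 0 0")

```text
clock: 61.6
tcp_pos: [0.4647, -0.3352, 0.0701]
orientation: [-2.217, 0.02, 2.21]
contact_force: [2.5, 0.3, 4.0]
grip_width: 0.0
```

```bash
cat > rk.py <<'E'
from h import *
import pickle
d=grab('side')['color'];a=pickle.load(open('side0.pkl','rb'))['color'];b=pickle.load(open('D7.pkl','rb'))['side']['color']
for n,x in(('on',a),('off',b)): print(n,cv2.absdiff(d[143:168,298:332],x[143:168,298:332]).mean().round(2))
E
python3 rk.py
```

```text
on 33.53
off 21.05
```

>>> apply_moves(increments="0 0.002 0 0 0 0 0; 0 0.002 0 0 0 0 0; 0 0 0 0 0 0 0; 0 0 0 0 0 0 0; 0 0 0 0 0 0 0; 0 0 0 0 0 0 0; 0 0 0 0 0 0 0; 0 0 0 0 0 0 0")

```text
clock: 62.45
tcp_pos: [0.4628, -0.3349, 0.0649]
orientation: [-2.212, 0.02, 2.212]
contact_force: [-0.7, 0.5, 0.5]
grip_width: -0.0001
```

```bash
python3 rk.py
```

```text
on 22.04
off 30.74
```

>>> apply_moves(increments="0 -0.01 0 0 0 0 0; 0 -0.03 0 0 0 0 0; 0 -0.04 0 0 0 0 0; 0 -0.04 0 0 0 0 0; 0 -0.04 0 0 0 0 0; 0 -0.04 0.02 0 0 0 0; 0 -0.03 0.02 0.02 0 0 0; 0 0 0 0 0 0 0")

```text
clock: 63.3
tcp_pos: [0.4409, -0.3797, 0.3009]
orientation: [-2.22, 0.035, 2.206]
contact_force: [0.9, -0.3, 0.5]
grip_width: 0.0
```

```bash
python3 rk.py; python3 track.py; python3 still.py q9
python3 - <<'E'
from h import *
import pickle
# bystanders: top before/after change boxes
a=pickle.load(open('top0.pkl','rb'))['color'];d=grab('top')['color']
for n,(u,v) in{'weight':(229,212),'bowl':(344,153),'knifehandle':(390,230),'knife':(370,185),'jar0':(358,200),'jar1':(103,202),'spool':(118,227),'tray':(246,135),'pink1':(273,231),'pink2':(263,257),'brown':(302,266)}.items():
  print(n,cv2.absdiff(a[v-9:v+9,u-9:u+9],d[v-9:v+9,u-9:u+9]).mean().round(1))
E
```

```text
on 11.76
off 25.07
64.05
A [(11.0, 13.0), (11.0, 13.0), (11.0, 13.0), (11.0, 13.0), (11.0, 13.0), (11.0, 13.0), (11.0, 13.0), (11.0, 13.0), (11.0, 13.0), (11.0, 13.0), (11.0, 13.0), (11.0, 13.0), (11.0, 13.0), (11.0, 13.0)]
B [(17.3, 17.7), (17.3, 17.7), (17.3, 17.7), (17.3, 17.7), (17.3, 17.7), (17.3, 17.6), (17.3, 17.7), (17.3, 17.6), (17.3, 17.7), (17.3, 17.7), (17.3, 17.7), (17.3, 17.7), (17.3, 17.7), (17.3, 17.6)]
{'clock': 64.05, 'joints': [0.6311, 0.2616, -0.0442, 1.6999, 0.0124, 1.1805, -1.005], 'tcp_pos': [0.4421, -0.3745, 0.2948], 'orientation': [-2.2123, 0.0197, 2.2125], 'contact_force': [-0.1094, 0.3565, 0.5714], 'grip_width': 0.0}
moved px 7 (np.int64(315), np.int64(351), np.int64(36), np.int64(175))
moved px 0 
[20 14  6  9 48] [0.584 0.234 0.27 ]
[66 15  6 10 43] [0.581 0.097 0.27 ]
weight 4.6
bowl 5.5
knifehandle 50.8
knife 4.7
jar0 4.6
jar1 5.3
spool 4.5
tray 1.7
pink1 4.3
pink2 4.5
brown 3.0
```

Run:
```python
from h import *
import pickle
d=grab('side')['color'];a=pickle.load(open('side0.pkl','rb'))['color'];b=pickle.load(open('D7.pkl','rb'))['side']['color']
for n,x in(('on0',a),('off',b),('now',d)):
  m=(x[143:168,298:332].max(2)<45).astype(np.uint8);k=cv2.connectedComponentsWithStats(m);i=1+np.argmax(k[2][1:,4])
  ys,xs=np.where(k[1]==i);print(n,len(xs),xs.mean(),ys.mean(),np.polyfit(xs,ys,1)[0].round(3))
```

```text
on0 216 17.34259259259259 9.12037037037037 -0.037
off 213 22.023474178403756 10.004694835680752 0.347
now 220 17.55 9.040909090909091 -0.052
```

Rocker is back in the on pose. Handing in.

```bash
python3 -c "
from bench import r
print(r.hand_in())"
```

```text
the job is handed in; nothing more can be done
None
```

The job is done and handed in at about 64 s of the 210 s allowed. I switched the blower off at its near end, stood both white stompers in the two end bores, and hung both dippers on the rail. I then waited until the dippers had stopped swinging and snapped the rocker on again.

**Last checks**
- **Rocker:** in the side view its slope and position match the first picture, when it was on (slope -0.05 against -0.04; it was 0.35 when off).
- **Dippers:** both stayed at fixed pixels over 0.7 s of frames, with their tabs in place at the rail.
- **Stompers:** both tops lie within about 0.5 px of where a fully seated stomper would be.
- **Bystanders and look-alikes:** the patches compared look unchanged in the top view. The one exception is the yellow knife handle, whose patch differed. I take that to be the arm covering it, but did not confirm it.

**What went wrong or disagreed**
- **Switching off:** the first presses did not turn the rocker. Contact heights and the wrist picture put the closed fingertips level with, or slightly behind, the TCP rather than 17 mm ahead, so I pressed lower. The last of those presses reached about 34 N down with 25 N sideways.
- **Rack:** it was knocked aside by about 3–4 cm between the two stompers, so I measured it again before placing the second.
- **Pictures:** I used all 16, so the final checks are numerical only.

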